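# Ring, gauge and blank on two vacuum vessels

### The job

Make the two steel vacuum vessels ready for clamping: into the open port of each seat the centring ring of matching size, then stand the finned gauge on the ring of the narrow port and lay the large blank flange on the ring of the wide port, everything upright and fully down on its seat. The small ring, the small blank flange, the jar and the wash bottle are not needed: leave them standing where they are.

Things in the scene. Friction and masses are not known exactly. Their poses are not given: they have to be found in the camera images.
- narrow_vessel_mouth (a point): centre of the open port on top of the narrow vessel, in the plane of the flange's upper face, 88 mm above the bench; z up. The vessel is a fixed upright bare-steel can, 72 mm diameter (foot 90 mm), 65 mm high to the shoulder; its neck carries a flange of 40 mm outside diameter with a round bore of 26 mm, 8 mm deep. A small blanked side stub along +x reaches 59 mm from the axis.
- wide_vessel_mouth (a point): centre of the open port on top of the wide vessel, in the plane of the flange's upper face, 88 mm above the bench; z up. Fixed upright bare-steel can, 82 mm diameter (foot 100 mm), 65 mm high to the shoulder; flange 55 mm outside diameter, bore 41 mm, 8 mm deep. Blanked side stub along +x to 64 mm from the axis.
- middle_ring: middle-sized centring ring lying flat: silver, with a dark brown O-ring round it, 37 mm outside diameter, 11 mm high. Grip the O-ring from outside (heights 3 to 8 mm), not in the hole. Tapered lips, 22.6 mm diameter, stand 3 mm out below and above; seated, the lower lip is in the 26 mm bore and the O-ring lies on the flange. Origin: centre of the underside (lower lip); z up. 20 g.
- large_ring: large centring ring lying flat, made alike: silver with dark brown O-ring, 52 mm outside diameter, 11 mm high, O-ring at heights 3 to 8 mm, tapered lips of 37.6 mm diameter standing 3 mm out below and above; the lower one fits the 41 mm bore of the wide port. Grip it from outside. Origin: centre of the underside (lower lip); z up. 30 g.
- finned_gauge: vacuum gauge standing upright: silver cylinder with upright cooling fins, 53 mm across (fins 26 to 67 mm above its underside; grip there), black top with a thin stub up to 83 mm. Its bottom flange, 40 mm diameter, has a bore that goes over the middle ring's upper lip and then lies on the O-ring, 5 mm above the port's face. Origin: centre of the underside; z up. About 300 g.
- large_blank: large blank flange lying flat: plain steel disc without a hole, 55 mm diameter, 12 mm thick (edge upright up to 9 mm, then bevelled; grip across the diameter). A recess underneath, 41 mm diameter, 5 mm deep, goes over the large ring's upper lip; the disc then lies on the O-ring, 5 mm above the port's face. Origin: centre of the underside; z up. 120 g.
- small_ring: smallest centring ring, silver with dark O-ring, 30 mm diameter, 8 mm high, lying flat; not needed. Origin: centre of the underside.
- small_blank: small blank flange, plain steel disc 40 mm diameter, 8 mm thick, lying flat; not needed. Origin: centre of the underside.
- oring_jar: white jar with black screw lid, 54 mm diameter, 70 mm high, standing at the front right; not needed. Origin: centre of the underside.
- wash_bottle: white wash bottle with red cap and bent spout, 60 mm diameter, 205 mm high with the spout, standing at the far front right; not needed. Origin: near the centre of the underside.

How it is judged:
By the outcome, as a careful person would: the job done as asked, in the order asked, and still so for the second after the job is handed in, with the robot touching nothing.
It also fails if it takes over 118 s, if anything falls off the work surface, if the arm or the gripper's body presses on something with over 40 N, if the wrist force passes 120 N, or if a joint passes its speed limit or range.

### The arm

A 7-joint arm with a two-finger parallel gripper is mounted at the origin on a cart in front of the work surface, level with it; the furniture and walls round the work are solid. World frame = base frame: x ahead of the robot, y to its left, z up, the work surface at z = 0. Lengths are in m, angles in rad, forces in N, time in s.
With the tool pointing down it reaches from about 0.425 to 0.925 m from the base axis. Payload 6.8 kg.
Tool frame: the origin (TCP) lies at the very end of the fingers, on their centre line; the grasp point (between the pads) lies 19 mm behind it; y points along the fingers, z is the direction in which the jaws open and shut, and the axes are right-handed (so a half turn about y gives the same grasp; the last joint's range is limited). The gripper opens to 85 mm and grips with 20 to 120 N. Pads are 22 mm wide; open, the fingers measure 114 mm over their backs; the gripper's body (76 mm by 85 mm) begins 54 mm behind the grasp point. The pads swing forward as they close: fully open they stand 13 mm farther back than shut.
Start: joints at [1.171, 0.477, 0.022, 1.555, -0.011, 1.109, -0.083], TCP at [0.194, -0.646, 0.197] pointing down, gripper open.
Joint ranges: [-2.96, 2.96], [-0.34, 2.1], [-1.41, 1.46], [0.24, 2.44], [-1.37, 4.51], [0.17, 1.92], [-2.96, 2.96]. Speed limits (rad/s): [2.39, 2.39, 3.14, 3.14, 3.14, 3.14, 3.14].

### API

Orientations are given as a unit quaternion [w, x, y, z].
In Python, from station import * gives the robot as it stands.
- The arm moves only by the shell command python3 -m jog 'ROWS' [OPENING] [FORCE]. ROWS is JSON, a list of rows, each a list of 2 entries, a list of its own where there are three numbers: the shift along the tool's x, y, z in mm, then the turn about the tool's y in rad. A call has 1 to 20 rows; each row is the pose to reach, as a shift and turn from the pose commanded when the call began, along the tool's axes at that moment; what a row does not reach only later rows make up. A row lasts 1/12 s, in which the tool goes at most 41.7 mm and 7.16 degrees, less where a joint would pass 70% of its speed; a pose out of reach is approached as far as the arm can. A call with a gripper value outside its range is refused whole. OPENING is the finger opening in mm, from 0 to 85.4, set as the call begins (- or left out, the last holds). The fingers move at their own pace and stop on an object; FORCE is the grip in N (left out, the last holds). Time passes only in rows, so rows that repeat a pose let the fingers close. It gives the time, the measured TCP pose, the force and the opening at its end, in the units of the state.
- get_obs(): the state, without advancing time (a new reading comes with each control period).
- read_camera(name): name is "scene" or "top"; returns a dict with "img" (384x512x3 uint8, red, green, blue), "depth" (384x512 float32, m along the optical axis (not along the pixel's ray), 0 where there is no reading), "fx", "fy", "cx", "cy" (pixels), "rvec" (rotation vector, rad) and "tvec" (3), from world to camera coordinates, as OpenCV has them. Camera axes: x right, y down, z forward; pixel columns grow to the right and rows downward; lengths in m; the calibration is good to about 2 mm. A picture is of the moment at which its call begins.
- hand_in(): hands the job in, once; it reports no verdict.
The state is a dict: "t": time; "q": joint angles; "joint_vel": joint speeds; "joint_torque": joint torques, N m; "eef_pos": TCP position; "tool_rot": TCP orientation; "contact_force": force on the tool from outside, world axes, zero at the start; "torque": the same for the moment, N m; "gripper_width": opening from 0.0 (shut) to 1.0 (fully open).
Only numpy, scipy, OpenCV 4.12 (cv2) and the standard library are available. Lean on these libraries where they do the work, as an engineer would, in place of code of your own. Each camera call takes 0.05 s, during which the arm holds its last target.

## Working session

There is one attempt and no reset: what is moved stays moved. The work goes in short steps, Python scripts to look and compute and a shell command to move; the robot and the scene stay as the last step left them, time stands still between calls to the robot, and variables do not carry over. Pictures are saved under pics/ and viewed, and the job is handed in when it is done.

```bash
mkdir -p pics; ls
python3 - <<'E'
from station import *
import cv2,numpy as np
o=get_obs();print(o)
for n in("scene","top"):
    c=read_camera(n);cv2.imwrite(f"pics/{n}0.png",c["img"][:,:,::-1]);np.savez(f"pics/{n}0.npz",**c)
    print(n,c["fx"],c["cx"],c["cy"],c["rvec"],c["tvec"],-cv2.Rodrigues(np.array(c["rvec"]))[0].T@np.array(c["tvec"]))
E
```

```text
pics
{'t': 0.0, 'q': array([ 1.17092335,  0.47781701,  0.02235498,  1.55643457, -0.01149931,
        1.10927003, -0.08309738]), 'joint_vel': array([ 5.23114627e-04, -3.02994145e-04,  6.36572588e-04,  1.11306800e-05,
       -1.01339276e-04, -9.38004437e-05, -8.68110466e-04]), 'joint_torque': array([ 1.50854544e-04, -5.96446288e+01,  1.60803694e+00, -2.81194443e+01,
        1.24262972e-02,  9.39245423e-03, -8.95283421e-06]), 'eef_pos': array([ 0.1939547 , -0.6458708 ,  0.19642184]), 'tool_rot': array([ 0.10265385, -0.10293747,  0.70021523, -0.69897403]), 'contact_force': array([-0.14593485,  0.3355972 , -0.12975136]), 'torque': array([-0.04026488,  0.04036716,  0.01807141]), 'gripper_width': 0.9988335918408664}
scene 433.28719924237583 251.39337937599404 198.50596020229565 [ 1.75532138  1.72901629 -0.76202592] [ 0.03527756 -0.26517329  1.98620197] [ 1.62875622 -0.03435092  1.16727582]
top 402.28724479762616 257.61385526812865 196.93778793058922 [ 2.19674763 -2.16033044  0.14533769] [-0.08075484  0.49138979  1.2259824 ] [ 0.35848608 -0.0408479   1.27312109]
```

View pics/scene0.png

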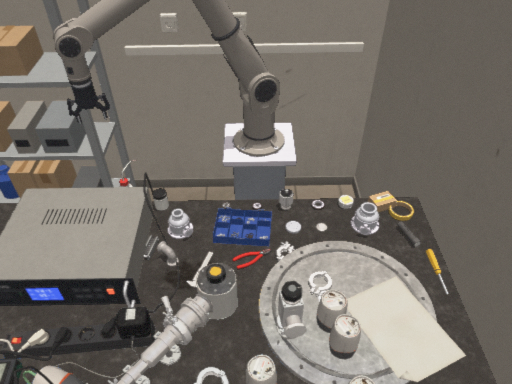

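View pics/top0.png

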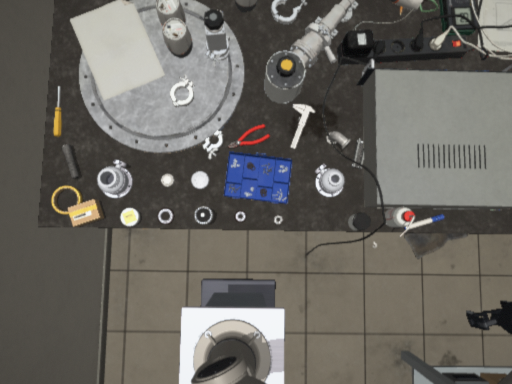

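The scene view shows the arm at the left. In the top view the two vessels are near (114,180) and (330,180), the discs at (200,180) and (167,181), the gauge at (203,215), and ring candidates at (166,216), (240,216) and (278,219). I'll zoom in.

Run:
```python
import cv2
t=cv2.imread("pics/top0.png");s=cv2.imread("pics/scene0.png")
a=cv2.resize(t[150:235,40:240],None,fx=4,fy=4,interpolation=cv2.INTER_CUBIC)
b=cv2.resize(t[150:235,220:420],None,fx=4,fy=4,interpolation=cv2.INTER_CUBIC)
cv2.imwrite("pics/tL.png",a);cv2.imwrite("pics/tR.png",b)
cv2.imwrite("pics/sR.png",cv2.resize(s[180:260,270:420],None,fx=5,fy=5,interpolation=cv2.INTER_CUBIC))
cv2.imwrite("pics/sL.png",cv2.resize(s[180:260,140:290],None,fx=5,fy=5,interpolation=cv2.INTER_CUBIC))
```

```text
(no output)
```

View pics/tL.png

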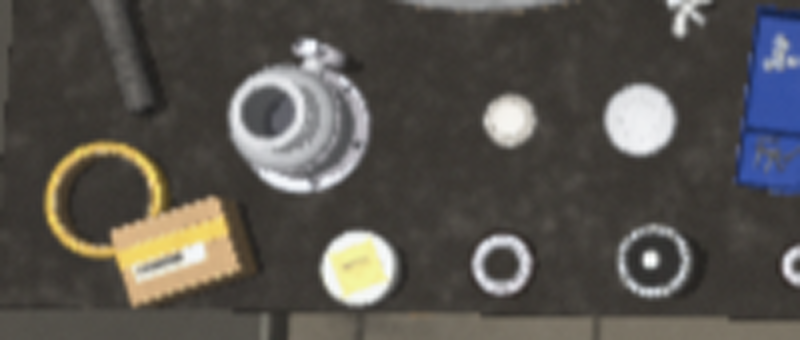

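View pics/tR.png

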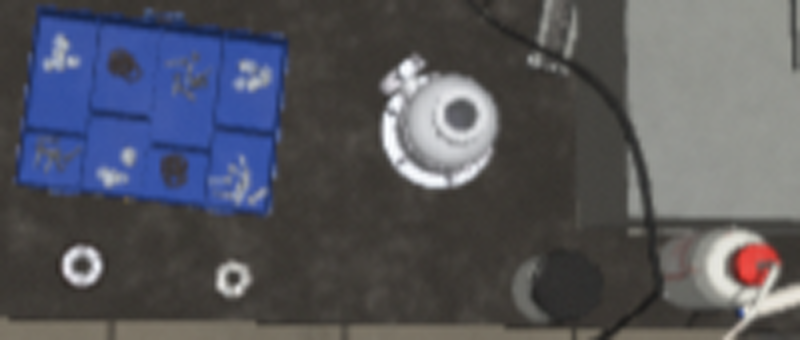

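View pics/sR.png

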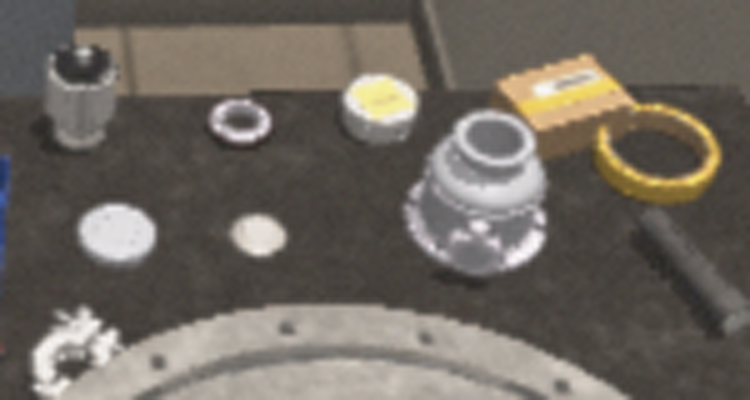

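View pics/sL.png

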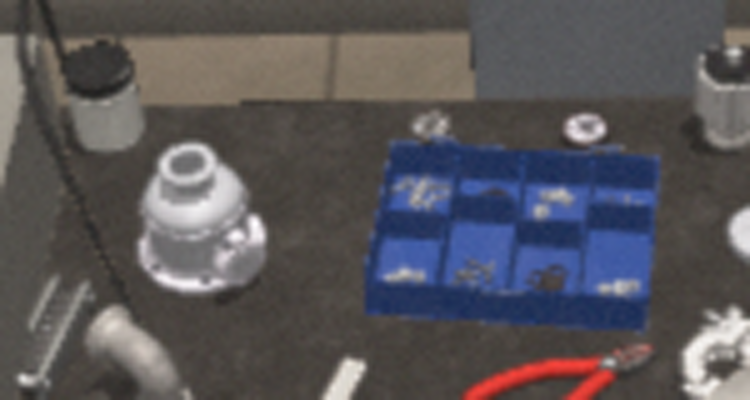

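```bash
cat > h.py <<'E'
import cv2,numpy as np
from scipy.spatial.transform import Rotation as Ro
def load(f): return dict(np.load(f))
def RT(c): return cv2.Rodrigues(np.array(c["rvec"]))[0],np.array(c["tvec"]).ravel()
def ray(c,u,v,z):
    R,t=RT(c);o=-R.T@t;d=R.T@np.array([(u-c["cx"])/c["fx"],(v-c["cy"])/c["fy"],1.]);return o+d*(z-o[2])/d[2]
def proj(c,P):
    R,t=RT(c);p=R@np.asarray(P)+t;return c["fx"]*p[0]/p[2]+c["cx"],c["fy"]*p[1]/p[2]+c["cy"]
def cloud(c):
    R,t=RT(c);v,u=np.mgrid[:384,:512];d=c["depth"];p=np.stack([(u-c["cx"])/c["fx"]*d,(v-c["cy"])/c["fy"]*d,d],-1)
    return (p-t)@R
def tool(o):
    w,x,y,z=o["tool_rot"];return Ro.from_quat([x,y,z,w]).as_matrix()
def go(o,P):  # shift tool axes mm from measured pose
    return tool(o).T@(np.array(P)-o["eef_pos"])*1000
E
python3 - <<'E'
from h import *
from station import *
print(tool(get_obs()).round(3))
c=load("pics/top0.npz");X=cloud(c)
def blob(win,z,lo,close=True):
    u0,u1,v0,v1=win;g=cv2.cvtColor(c["img"],cv2.COLOR_RGB2GRAY)[v0:v1,u0:u1]
    m=(g>lo).astype(np.uint8);cs,_=cv2.findContours(m,cv2.RETR_EXTERNAL,cv2.CHAIN_APPROX_NONE)
    k=max(cs,key=cv2.contourArea);(x,y),(w,h),a=cv2.fitEllipse(k) if len(k)>5 else cv2.minAreaRect(k)
    mm=cv2.moments(k);print(win,"ell",x+u0,y+v0,w,h,"mom",mm['m10']/mm['m00']+u0,mm['m01']/mm['m00']+v0,"P",ray(c,x+u0,y+v0,z).round(4),"h",np.median(X[v0:v1,u0:u1,2][m>0]).round(4))
for w,z in [((155,178,205,228),.011),((230,252,205,228),.011),((268,290,210,230),.008),((187,214,166,195),.012),((157,179,171,191),.008)]:
    for lo in(90,130):blob(w,z,lo)
# bench height check
print("bench",np.median(X[195:205,140:180,2]))
for nm,(u,v) in dict(gaugetop=(203,215),wide=(107,179),narrow=(335,178),cable=(383,205),cable2=(350,240),box=(440,100),jar=(362,221),cap=(408,216)).items():
    p=X[v-4:v+5,u-4:u+5].reshape(-1,3);print(nm,np.median(p,0).round(3),p[:,2].max().round(3))
E
```

```text
[[-0.958 -0.001  0.288]
 [-0.288  0.002 -0.958]
 [ 0.    -1.    -0.002]]
(155, 178, 205, 228) ell 165.01975345611572 215.61462593078613 14.34758186340332 14.945172309875488 mom 165.0239520958084 215.61976047904193 P [0.4306 0.2152 0.011 ] h 0.0078
(155, 178, 205, 228) ell 165.01373291015625 215.75627517700195 13.81163501739502 14.015769958496094 mom 165.01333333333332 215.74666666666667 P [0.4301 0.2152 0.011 ] h 0.0079
(230, 252, 205, 228) ell 240.02672576904297 215.94152736663818 9.75997257232666 10.011527061462402 mom 240.02666666666667 215.94 P [ 0.4335 -0.0187  0.011 ] h 0.0067
(230, 252, 205, 228) ell 240.1586036682129 215.92601108551025 8.709281921386719 9.064375877380371 mom 240.14565826330534 215.92717086834733 P [ 0.4335 -0.0191  0.011 ] h 0.0068
(268, 290, 210, 230) ell 277.86329078674316 219.39833545684814 8.241332054138184 9.171293258666992 mom 277.8550724637681 219.40289855072464 P [ 0.4248 -0.1379  0.008 ] h 0.0052
(268, 290, 210, 230) ell 277.69380950927734 219.4043092727661 7.206419944763184 7.931992530822754 mom 277.68199233716473 219.39463601532566 P [ 0.4248 -0.13
[... 218 characters left out ...]
om 199.5 179.5 P [0.5463 0.1114 0.012 ] h 0.0108
(157, 179, 171, 191) ell 167.07684230804443 179.55883026123047 12.777361869812012 13.258870124816895 mom 167.08778625954199 179.5648854961832 P [0.5448 0.2139 0.008 ] h 0.0035
(157, 179, 171, 191) ell 166.9748592376709 179.7311487197876 11.871088027954102 12.103150367736816 mom 166.97747747747746 179.7192192192192 P [0.5442 0.2142 0.008 ] h 0.0043
bench -0.0014127442809925503
gaugetop [0.431 0.09  0.074] 0.086
wide [0.538 0.391 0.041] 1.273
narrow [ 0.552 -0.309  0.063] 0.093
cable [ 0.469 -0.435  0.138] 0.168
cable2 [ 0.367 -0.569 -0.797] -0.147
box [ 0.777 -0.601  0.142] 0.149
jar [ 0.421 -0.387  0.07 ] 1.273
cap [ 0.433 -0.495  0.145] 0.191
```

Run:
```python
from h import *
c=load("pics/top0.npz");X=cloud(c);g=cv2.cvtColor(c["img"],cv2.COLOR_RGB2GRAY)
outs=[]
for nm,(u,v),D in[("wide",(107,178),(41,55)),("narrow",(335,179),(26,40))]:
    r=14
    z=(X[v-r:v+r,u-r:u+r,2]*1000).round().astype(int)
    print(nm);
    print(g[v-9:v+10,u-10:u+11]); print(z[5:24,4:25])
    for f,lab in((6,''),):
        k=cv2.resize(c["img"][v-20:v+20,u-20:u+20],None,fx=9,fy=9,interpolation=cv2.INTER_NEAREST);outs.append(k)
    G=g[v-r:v+r,u-r:u+r].copy()
    for th in(100,120,140):
        m=(G<th).astype(np.uint8);n,L,S,Cc=cv2.connectedComponentsWithStats(m);i=L[r,r]
        if i:
            k=max(cv2.findContours((L==i).astype(np.uint8),0,1)[0],key=len);(x,y),wh,a=cv2.fitEllipse(k);print(th,x+u-r,y+v-r,wh,S[i],ray(c,x+u-r,y+v-r,.088).round(4))
    m=(X[v-r:v+r,u-r:u+r,2]>.083)&(X[v-r:v+r,u-r:u+r,2]<.1)
    P=X[v-r:v+r,u-r:u+r][m];print("depth rim",P.mean(0).round(4),P.min(0).round(3),P.max(0).round(3),len(P))
cv2.imwrite("pics/mouths.png",np.hstack(outs)[:,:,::-1])
```

```text
wide
[[ 56  56  55  58  85 151 177 208 217 220 220 220 218 215 210 200 192 188
  182 175 164]
 [ 56  55  58  83 153 206 218 222 223 213 211 211 222 225 226 220 192 191
  189 185 181]
 [ 56  59  83 148 204 219 199 193 177 157 151 155 179 209 225 228 210 182
  168 168 181]
 [ 58  76 146 201 218 195 146 129 105  94  94  94 112 150 185 221 224 203
  153 141 160]
 [ 63 110 195 219 196 143 100  87  84  82  82  84  84  91 118 186 222 224
  178 141 140]
 [ 79 157 217 208 148  99  84  81  82  80  83  78  76  75  92 135 195 224
  212 149 133]
 [105 199 221 174 108  84  80  80  82  80  75  69  69  82  96 110 167 223
  223 151 133]
 [119 215 222 141  89  80  80  82  80  77  67  63  69  93  98 103 144 219
  223 167 138]
 [140 217 221 130  82  79  80  80  79  71  63  66  83  97  98 100 126 217
  224 171 141]
 [157 219 221 129  83  78  79  80  79  66  65  82  95  98  99 102 134 219
  226 169 158]
 [153 219 222 134  84  78  79  79  76  64  65  92  99  98 100 105 146 220
  225 163 157]
 [142 219 224 160  97  79  78  79  74  63  66  94 100  98 101 115 175 223
  214 152 141]
 [127 210 224 201 124  84  
[... 6690 characters left out ...]
55   52    0    3   -2]
 [  57   62   60   65   61   67   62   65   63   62   65   61   60   60
    59   60   54    9   -3   -4   -1]
 [  53   58   57   58   63   60   66   60   62   61   65   60   60   60
    60   54    6   -3    1    2    3]]
100 334.99153327941895 177.90156364440918 (4.979244232177734, 5.986062526702881) [11 10  7  7 29] [ 0.5477 -0.3019  0.088 ]
120 334.88072299957275 178.11927700042725 (6.395145893096924, 6.412498950958252) [11 10  7  7 41] [ 0.547  -0.3016  0.088 ]
140 334.75121116638184 178.0284252166748 (6.353391647338867, 7.348084926605225) [10 10  8  7 46] [ 0.5473 -0.3012  0.088 ]
depth rim [ 0.5477 -0.301   0.0881] [ 0.529 -0.321  0.083] [ 0.566 -0.281  0.094] 81
```

View pics/mouths.png

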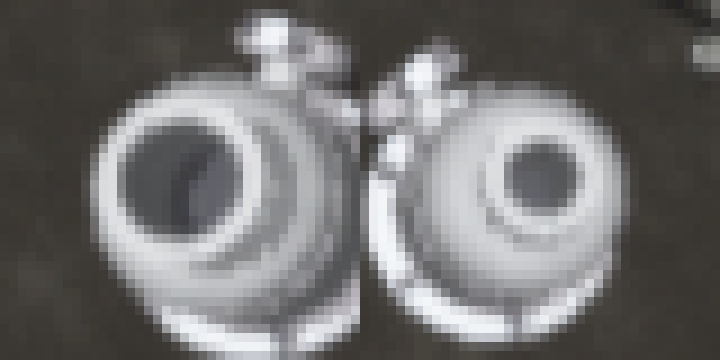

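```bash
cat >> h.py <<'E'
def sub(c,u,v,r,th,dark=False,ch=None,k=8):
    """subpixel ellipse around blob at (u,v) in upsampled crop; returns u,v,axes(px)"""
    u,v=int(u),int(v);g=cv2.cvtColor(c["img"],cv2.COLOR_RGB2GRAY)[v-r:v+r+1,u-r:u+r+1]
    b=cv2.resize(g,None,fx=k,fy=k,interpolation=cv2.INTER_CUBIC)
    m=((b<th) if dark else (b>th)).astype(np.uint8)
    cs=cv2.findContours(m,cv2.RETR_EXTERNAL,cv2.CHAIN_APPROX_NONE)[0]
    ctr=np.array([b.shape[1]/2,b.shape[0]/2])
    ks=[q for q in cs if cv2.contourArea(q)>k*k*8]
    q=min(ks,key=lambda q:np.linalg.norm(q[:,0].mean(0)-ctr))
    (x,y),ax,a=cv2.fitEllipse(q)
    return (x+.5)/k-.5+u-r,(y+.5)/k-.5+v-r,ax[0]/k,ax[1]/k
E
python3 - <<'E'
from h import *
c=load("pics/top0.npz");s=load("pics/scene0.npz")
mm=lambda c,a,z,P:(a*1000/c["fx"]*(RT(c)[0]@P+RT(c)[1])[2]).round(1)
def rep(nm,c,u,v,r,th,z,dark=False):
    try:
        x,y,a,b=sub(c,u,v,r,th,dark);P=ray(c,x,y,z);print(nm,th,np.round([x,y],2),P[:2].round(4),"axes mm",mm(c,a,z,P),mm(c,b,z,P))
    except Exception as e: print(nm,th,e)
for th in(130,150,170):
    rep("wide bore",c,107,178,12,th,.088,True);rep("narrow bore",c,335,178,8,th,.088,True)
    rep("wide bore S",s,368,208,10,th,.088,True);rep("narrow bore S",s,177,212,7,th,.088,True)
for th in(80,100,120,150):
    rep("lring",c,165,216,12,th,.009);rep("mring",c,240,216,11,th,.009);rep("lblank",c,199,180,13,th,.011)
    rep("lring S",s,318,204,11,th,.008);rep("mring S",s,257,206,9,th,.008);rep("lblank S",s,293,227,13,th,.011)
cv2.imwrite("pics/gz.png",cv2.resize(c["img"][195:235,183:223],None,fx=12,fy=12,interpolation=cv2.INTER_CUBIC)[:,:,::-1])
print(proj(s,[.5355,.376,.088]),proj(s,[.5472,-.3013,.088]),proj(s,[.43,.2152,.01]),proj(s,[.4335,-.019,.01]),proj(s,[.5463,.1114,.012]))
E
```

```text
wide bore 130 [106.44 177.58] [0.5355 0.3758] axes mm 36.2 38.4
narrow bore 130 [334.82 178.17] [ 0.5469 -0.3014] axes mm 21.2 22.5
wide bore S 130 [368.62 207.21] [0.5349 0.3764] axes mm 22.9 37.3
narrow bore S 130 [176.92 212.28] [ 0.5448 -0.3021] axes mm 12.2 22.1
wide bore 150 [106.46 177.57] [0.5355 0.3757] axes mm 37.8 39.8
narrow bore 150 [334.83 178.18] [ 0.5468 -0.3014] axes mm 23.0 23.9
wide bore S 150 [368.58 207.22] [0.535  0.3762] axes mm 25.2 39.7
narrow bore S 150 [176.95 212.23] [ 0.5446 -0.302 ] axes mm 14.8 23.9
wide bore 170 [106.47 177.56] [0.5355 0.3757] axes mm 39.3 41.1
narrow bore 170 [334.83 178.2 ] [ 0.5468 -0.3014] axes mm 24.7 25.3
wide bore S 170 [367.93 207.61] [0.5369 0.3735] axes mm 59.7 86.6
narrow bore S 170 [176.97 212.24] [ 0.5446 -0.3019] axes mm 16.8 25.7
lring 80 [164.99 215.69] [0.4304 0.2157] axes mm 48.4 50.1
mring 80 [240.07 215.96] [ 0.4336 -0.0188] axes mm 33.8 34.3
lblank 80 [199.51 179.49] [0.5465 0.1115] axes mm 59.6 60.0
lring S 80 [317.86 198.71] [0.4022 0.22  ] axes mm 67.5 85.8
mring S 80 [257.7  205.92] [ 0.437 -0.015] axes mm 27.3
[... 799 characters left out ...]
 43.5 57.4
lring 150 [164.96 215.62] [0.4307 0.2158] axes mm 43.9 45.3
mring 150 [240.02 215.96] [ 0.4336 -0.0186] axes mm 29.1 30.0
lblank 150 [199.49 179.51] [0.5465 0.1115] axes mm 53.9 54.3
lring S 150 [317.64 203.66] [0.4299 0.2158] axes mm 30.6 44.6
mring S 150 [256.53 205.18] [ 0.4328 -0.0194] axes mm 19.8 28.8
lblank S 150 [293.02 226.07] [0.5484 0.1115] axes mm 40.8 55.0
(np.float64(368.5467338204862), np.float64(207.3268163255633)) (np.float64(177.05490381122317), np.float64(212.7558567463888)) (np.float64(317.5459627747165), np.float64(203.3078097665656)) (np.float64(256.63717157125353), np.float64(204.9280417225179)) (np.float64(292.9581097729377), np.float64(225.47404636064132))
```

View pics/gz.png

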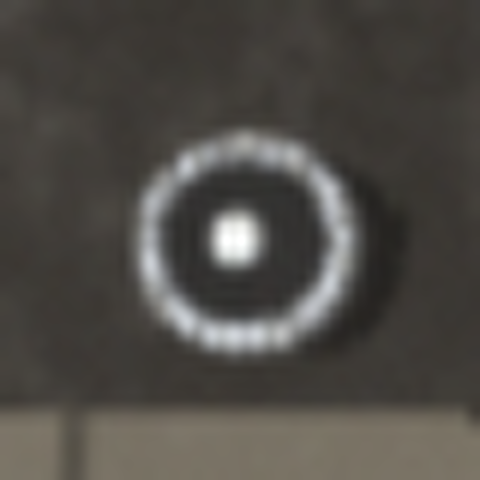

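Run:
```python
from h import *
c=load("pics/top0.npz");X=cloud(c)
ok=(c["depth"]>0)
for nm,P in dict(narrow=(.546,-.301),wide=(.535,.376)).items():
    d=np.hypot(X[...,0]-P[0],X[...,1]-P[1])
    m=ok&(d>.06)&(d<.2)&(X[...,2]>.06)&(X[...,2]<.6)
    print(nm,[(X[i].round(2).tolist()) for i in zip(*np.nonzero(m))][:60:2])
s=load("pics/scene0.npz");Y=cloud(s);m=(s["depth"]>0)&(np.hypot(Y[...,0]-.546,Y[...,1]+.301)<.2)&(Y[...,2]>.1)&(np.hypot(Y[...,0]-.546,Y[...,1]+.301)>.05)
print([(Y[i].round(2).tolist()) for i in zip(*np.nonzero(m))][::4])
# gauge: bright annulus at z .067
x,y,a,b=sub(c,203,215,14,140);P=ray(c,x,y,.067);print(x,y,P,a,b)
x,y,a,b=sub(c,203,215,14,110);P=ray(c,x,y,.067);print(x,y,P,a,b)
x,y,a,b=sub(c,202,215,4,150);P=ray(c,x,y,.083);print("stub",x,y,P,a,b)
cv2.imwrite("pics/gzs.png",cv2.resize(s["img"][180:215,267:307],None,fx=14,fy=14,interpolation=cv2.INTER_CUBIC)[:,:,::-1])
```

```text
narrow [[0.71, -0.41, 0.14], [0.71, -0.41, 0.15], [0.71, -0.41, 0.14], [0.71, -0.41, 0.14], [0.71, -0.41, 0.12], [0.71, -0.41, 0.13], [0.7, -0.41, 0.15], [0.71, -0.42, 0.14], [0.71, -0.41, 0.1], [0.71, -0.41, 0.12], [0.7, -0.41, 0.14], [0.7, -0.41, 0.14], [0.7, -0.42, 0.14], [0.7, -0.42, 0.15], [0.71, -0.41, 0.1], [0.71, -0.41, 0.12], [0.7, -0.41, 0.14], [0.7, -0.41, 0.14], [0.7, -0.42, 0.14], [0.7, -0.43, 0.14], [0.71, -0.41, 0.09], [0.71, -0.41, 0.11], [0.7, -0.41, 0.13], [0.7, -0.41, 0.14], [0.7, -0.42, 0.14], [0.7, -0.42, 0.14], [0.7, -0.43, 0.14], [0.71, -0.41, 0.08], [0.71, -0.41, 0.1], [0.7, -0.41, 0.12]]
wide []
[[0.42, -0.42, 0.17], [0.43, -0.42, 0.17], [0.43, -0.42, 0.16], [0.44, -0.42, 0.17], [0.44, -0.42, 0.17], [0.45, -0.42, 0.17], [0.45, -0.42, 0.16], [0.46, -0.42, 0.17], [0.46, -0.42, 0.16], [0.46, -0.42, 0.16], [0.47, -0.42, 0.16], [0.47, -0.41, 0.16], [0.48, -0.41, 0.16], [0.47, -0.47, 0.15], [0.47, -0.46, 0.14], [0.47, -0.44, 0.14], [0.47, -0.43, 0.14], [0.47, -0.41, 0.14], [0.47, -0.48, 0.14], [0.48, -0.46, 0.15], [0.47, -0.45, 0.14], [0.47, -0.43, 0.14], [0.5, -0.
[... 6456 characters left out ...]
], [0.69, -0.41, 0.14], [0.66, -0.41, 0.1], [0.69, -0.42, 0.14], [0.7, -0.41, 0.14], [0.67, -0.41, 0.11], [0.7, -0.42, 0.15], [0.7, -0.41, 0.14], [0.66, -0.41, 0.1], [0.7, -0.41, 0.14], [0.67, -0.41, 0.11], [0.71, -0.41, 0.14], [0.68, -0.41, 0.11], [0.69, -0.41, 0.12], [0.7, -0.41, 0.12], [0.7, -0.41, 0.12], [0.7, -0.41, 0.12], [0.7, -0.41, 0.11], [0.7, -0.41, 0.1]]
202.1458339691162 214.41987991333008 [0.43279864 0.09362997 0.067     ] 3.875699043273926 4.319121360778809
202.88784313201904 214.79860401153564 [0.4317026  0.09138435 0.067     ] 18.053207397460938 18.39337921142578
stub 202.13675165176392 214.4195830821991 [0.43181326 0.09187277 0.083     ] 3.7432751655578613 4.127090930938721
```

View pics/gzs.png

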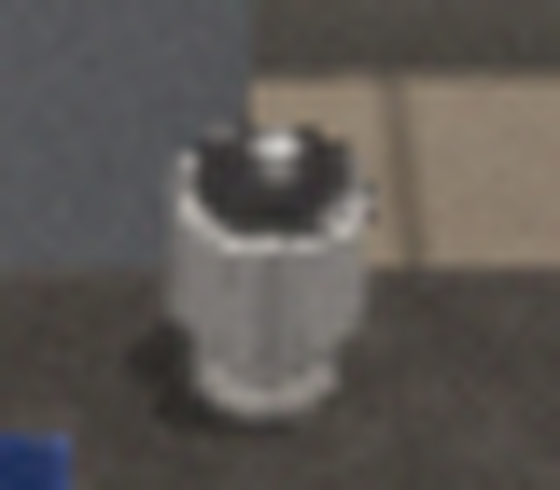

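```bash
python3 -m jog '[[[0,-100,0],0],[[0,-100,0],0],[[0,-100,0],0]]' 60 20
python3 - <<'E'
from h import *
from station import *
print(go(get_obs(),[.4333,-.019,.12]))
E
```

```text
t: 0.35
eef_pos: [0.1947, -0.6481, 0.3028]
tool_rot: [-0.103, 0.102, -0.698, 0.702]
contact_force: [-0.3, -1.2, 0.1]
gripper_width: 0.705
[-409.29284423  179.71697648 -535.10356549]
```

```bash
python3 -m jog '[[[-270,0,-180],0.292],[[-270,0,-180],0.292],[[-270,0,-180],0.292],[[-270,0,-180],0.292],[[-270,0,-180],0.292],[[-270,0,-180],0.292],[[-270,0,-180],0.292],[[-270,0,-180],0.292],[[-409,150,-535],0.292],[[-409,150,-535],0.292],[[-409,150,-535],0.292],[[-409,150,-535],0.292],[[-409,150,-535],0.292],[[-409,150,-535],0.292],[[-409,150,-535],0.292],[[-409,150,-535],0.292],[[-409,150,-535],0.292],[[-409,150,-535],0.292],[[-409,150,-535],0.292]]' 60 20
cat > w.py <<'E'
import sys
from h import *
from station import *
o=get_obs();P=[float(a) for a in sys.argv[1:4]]
print("t",o["t"],"pos",o["eef_pos"].round(4),"F",o["contact_force"].round(1),"grip",round(o["gripper_width"]*85.4,1));print("zdir",tool(o)[:,2].round(4),"ydir",tool(o)[:,1].round(4));print("shift",go(o,P).round(1))
E
python3 w.py .4333 -.019 .06
```

```text
t: 1.93
eef_pos: [0.4306, -0.0099, 0.1455]
tool_rot: [0.002, -0.004, 0.708, -0.706]
contact_force: [0.6, -0.0, 1.2]
gripper_width: 0.701
t 1.9333 pos [ 0.4306 -0.0099  0.1455] F [ 0.6 -0.   1.2] grip 59.8
zdir [ 0.009  -1.     -0.0026] ydir [-0.003   0.0026 -1.    ]
shift [-2.9 85.5  9.4]
```

```bash
python3 -m jog '[[[0,0,0],0],[[0,0,0],0]]'; python3 w.py .4333 -.019 .045
```

```text
t: 2.1
eef_pos: [0.4319, -0.0171, 0.1474]
tool_rot: [0.0, 0.0, -0.707, 0.707]
contact_force: [-0.7, -0.6, 0.3]
gripper_width: 0.702
t 2.1 pos [ 0.4319 -0.0171  0.1474] F [-0.7 -0.6  0.3] grip 60.0
zdir [-5.e-04 -1.e+00  4.e-04] ydir [-5.e-04 -4.e-04 -1.e+00]
shift [ -1.5 102.4   1.8]
```

```bash
python3 -m jog '[[[-1,50,0.5],0],[[-1,100,0.5],0],[[-1,100,0.5],0],[[-1,100,0.5],0],[[-1,100,0.5],0],[[-1,100,0.5],0]]'
python3 - <<'E'
from h import *
from station import *
for n in("scene","top"):
    c=read_camera(n);np.savez(f"pics/{n}1.npz",**c)
    u,v=proj(c,[.4333,-.019,.03]);u,v=int(u),int(v);cv2.imwrite(f"pics/{n}1.png",cv2.resize(c["img"][v-40:v+30,u-35:u+35],None,fx=8,fy=8,interpolation=cv2.INTER_CUBIC)[:,:,::-1])
    print(u,v)
E
python3 w.py .4333 -.019 .045
```

```text
t: 2.6
eef_pos: [0.4343, -0.0178, 0.0488]
tool_rot: [-0.0, -0.002, -0.707, 0.707]
contact_force: [0.4, 0.6, 0.7]
gripper_width: 0.706
256 201
240 215
t 2.7 pos [ 0.4346 -0.0174  0.0491] F [-0.1 -0.2  0. ] grip 60.1
zdir [-1.4e-03 -1.0e+00  3.0e-04] ydir [ 3.5e-03 -3.0e-04 -1.0e+00]
shift [1.3 4.1 1.6]
```

View pics/scene1.png

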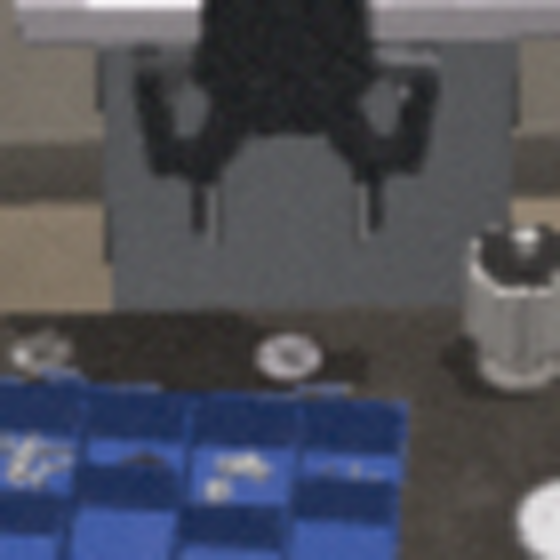

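View pics/top1.png

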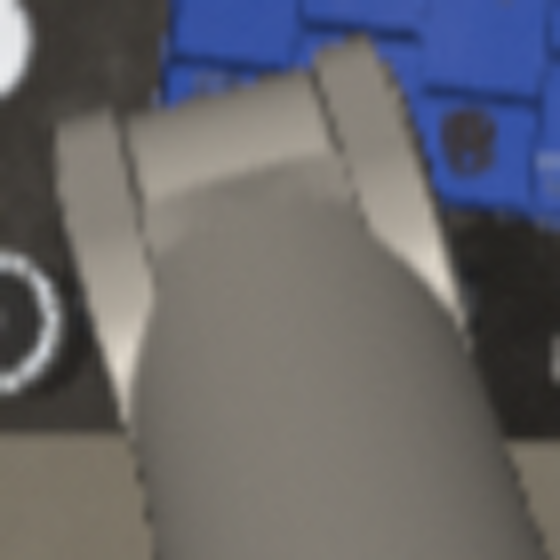

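Run:
```python
from h import *
c=load("pics/scene1.npz")
for z in(.045,.05,.055,.06,.065):print(z,[round(a,1) for a in proj(c,[.437,-.019+.03,z])],[round(a,1) for a in proj(c,[.437,-.049,z])])
X=cloud(c);print((X[176:198,265:270,2]*1000).round()[:,:]) 
print((X[176:198,265:270,0]*1000).round()[:,:])
```

```text
0.045 [np.float64(264.5), np.float64(198.8)] [np.float64(248.7), np.float64(199.0)]
0.05 [np.float64(264.6), np.float64(197.8)] [np.float64(248.6), np.float64(198.1)]
0.055 [np.float64(264.6), np.float64(196.9)] [np.float64(248.6), np.float64(197.1)]
0.06 [np.float64(264.6), np.float64(195.9)] [np.float64(248.6), np.float64(196.1)]
0.065 [np.float64(264.6), np.float64(194.9)] [np.float64(248.6), np.float64(195.2)]
[[ 160.  153.  143. -122. -119.]
 [ 164.  153.  147. -128. -120.]
 [ 156.  156.  140.  136.  146.]
 [ 153.  157.  140.  144.  142.]
 [ 143.  144.  145.  138.  139.]
 [ 138.  141.  143.  143.  138.]
 [ 136.  133.  135.  138.  137.]
 [ 128.  130.  131.  130. -160.]
 [ 124.  129.  120.  124. -164.]
 [ 123.  121.  122.  117. -171.]
 [ 114.  116.  115.  110. -187.]
 [ 115.  114.  108.  108. -189.]
 [ 100.  110.  105.  102. -196.]
 [ 106.  103.   97. -203. -207.]
 [ 100.   98. -209. -207. -205.]
 [  88.   92. -218. -213. -214.]
 [-219. -223. -223. -219. -218.]
 [-223. -219. -225. -230. -224.]
 [-235. -227. -239. -240. 1167.]
 [-240. -241. -239. -246. -240.]
 [-246. -246. -243. -247. -242.]
 [-253. -251. -263. -255. -252.]]
[[ 439.  431.  419.  108.  111.]
 [ 450.  437.  430.  107.  117.]
 [ 446.  446.  427.  423.  434.]
 [ 449.  453.  433.  438.  436.]
 [ 442.  443.  445.  437.  437.]
 [ 441.  445.  447.  448.  442.]
 [ 445.  442.  444.  447.  447.]
 [ 441.  444.  445.  444.  112.]
 [ 443.  448.  438.  442.  116.]
 [ 447.  444.  446.  440.  115.]
 [ 442.  445.  444.  438.  104.]
 [ 449.  447.  441.  441.  109.]
 [ 437.  449.  443.  439.  108.]
 [ 450.  446.  440.  106.  103.]
 [ 448.  446.  107.  109.  111.]
 [ 441.  445.  103.  109.  109.]
 [ 109.  106.  106.  110.  111.]
 [ 113.  117.  111.  105.  112.]
 [ 106.  115.  102.  102. 1629.]
 [ 108.  107.  109.  102.  108.]
 [ 109.  109.  112.  108.  113.]
 [ 108.  110.   98.  107.  110.]]
```

Run:
```python
from h import *
c=load("pics/scene0.npz");X=cloud(c)
print([round(a,1) for a in proj(c,[.194,-.646,.197])])
m=(np.hypot(X[...,0]-.194,X[...,1]+.646)<.1)&(c["depth"]>0)
zs=X[m];i=np.argsort(zs[:,2])[:10];print(zs[i].round(3))
cv2.imwrite("pics/g0.png",cv2.resize(c["img"][60:130,50:130],None,fx=8,fy=8,interpolation=cv2.INTER_CUBIC)[:,:,::-1])
c=load("pics/scene1.npz");X=cloud(c)
m=(np.hypot(X[...,0]-.434,X[...,1]+.019)<.06)&(X[...,2]>.02)
zs=X[m];i=np.argsort(zs[:,2])[:10];print(zs[i].round(3))
c=load("pics/top0.npz");print([round(a,1) for a in proj(c,[.194,-.646,.197])])
X=cloud(c)
m=(np.hypot(X[...,0]-.194,X[...,1]+.646)<.1)&(c["depth"]>0);print(np.sort(X[m][:,2])[::200])
```

```text
[np.float64(96.6), np.float64(131.3)]
[[ 0.185 -0.603  0.247]
 [ 0.193 -0.693  0.25 ]
 [ 0.189 -0.597  0.25 ]
 [ 0.216 -0.69   0.251]
 [ 0.21  -0.688  0.252]
 [ 0.205 -0.689  0.253]
 [ 0.187 -0.601  0.253]
 [ 0.22  -0.684  0.254]
 [ 0.217 -0.692  0.256]
 [ 0.217 -0.696  0.256]]
[[ 0.488 -0.03   0.021]
 [ 0.489 -0.037  0.022]
 [ 0.49  -0.019  0.023]
 [ 0.485 -0.026  0.023]
 [ 0.491 -0.022  0.023]
 [ 0.491 -0.033  0.025]
 [ 0.481 -0.052  0.025]
 [ 0.486 -0.033  0.025]
 [ 0.487 -0.041  0.026]
 [ 0.488 -0.019  0.026]]
[np.float64(473.7), np.float64(305.9)]
[-0.81637728 -0.80489398 -0.80203272 -0.79990277 -0.79749852 -0.79420838
 -0.78649262  0.30929735  0.33877274  0.36196752  0.38707179]
```

View pics/g0.png

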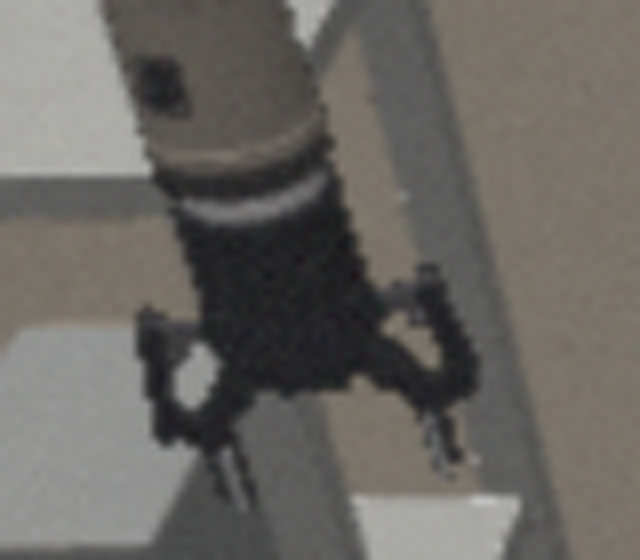

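```bash
python3 -m jog '[[[0,0,0],0],[[0,0,0],0],[[0,0,0],0],[[0,0,0],0],[[0,0,0],0],[[0,0,0],0],[[0,0,0],0]]' 0
python3 - <<'E'
from h import *
from station import *
c=read_camera("scene");np.savez(f"pics/s2.npz",**c)
u,v=256,201;cv2.imwrite(f"pics/s2.png",cv2.resize(c["img"][v-40:v+30,u-35:u+35],None,fx=8,fy=8,interpolation=cv2.INTER_CUBIC)[:,:,::-1])
print((cloud(c)[180:206,252:262,2]*1000).round().astype(int))
E
```

```text
t: 3.28
eef_pos: [0.433, -0.0169, 0.0474]
tool_rot: [0.0, -0.0, -0.707, 0.707]
contact_force: [0.1, 0.5, -0.7]
gripper_width: -0.002
[[ 135  150  152  155  130 -137  148  150  152  152]
 [ 142  141  138  142  132 -148  141  139  141  136]
 [ 128  137  138  138  127  118  135  134  135  133]
 [ 128  130  130  131  130  119  128  133  131  126]
 [-171  127  127  128  126  114  119  126  131 -169]
 [-180  120  122  121  120  120  119  124  116 -176]
 [-178  111  113  121  115  116  112  113  114 -179]
 [-194  105  107  112  111  111  109  107  110 -190]
 [-192  106  109  110  109  105  107  104  103 -187]
 [-201   97  102  102  101  101   98   97   91 -204]
 [-209 -202   92   97   94  100   91   93   89 -203]
 [-215 -214 -217   87   92   90   88 -218 -213 -215]
 [-218 -222 -222   86   89   87   82 -212 -218 -220]
 [-221 -221 -230 -225 -234 -227 -229 -232 -231 -221]
 [-230 -229 -233 -228 -227 -231 -228 -229 -232 -225]
 [-235 -241 -235 -236 -239 -246 -235 -236 -242 -240]
 [-251 -243 -243 -248 -251 -241 -250 -246 -247 -242]
 [-253 -256 -250 -256 -251 -260 -253 -247 -256 -252]
 [-251 -256 -254 -263 -264 -262 -255 -261 -257 -260]
 [-268 -259    2    7    3   -1   -1    1    0    1]
 [  -1   -3   -2   -1   -4   -1    7    7   -4    4]
 [   0   -4    2   -1    2    2   -1    0    1    0]
 [  -1    2    1    0    1   10   -2   -4    5   -1]
 [   0    4    7    9   12   11   13    9    7    0]
 [   0    7    8   12    8    8    9   15    6   13]
 [   9   12   11    8    9   -1    0    7    2    9]]
```

View pics/s2.png

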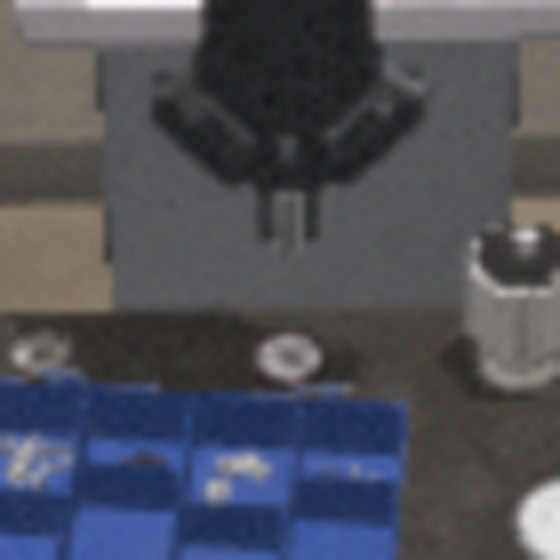

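```bash
python3 -m jog '[[[0,0,1.5],0],[[0,0,1.5],0],[[0,0,1.5],0],[[0,10,1.5],0],[[0,20,1.5],0],[[0,25,1.5],0],[[0,25,1.5],0],[[0,25,1.5],0]]' 55
python3 - <<'E'
from h import *
from station import *
c=read_camera("scene");np.savez(f"pics/s3.npz",**c)
u,v=256,201;cv2.imwrite(f"pics/s3.png",cv2.resize(c["img"][v-40:v+30,u-35:u+35],None,fx=8,fy=8,interpolation=cv2.INTER_CUBIC)[:,:,::-1])
E
python3 w.py .4333 -.019 .022
```

```text
t: 4.0
eef_pos: [0.4324, -0.0183, 0.0217]
tool_rot: [-0.001, -0.001, 0.707, -0.707]
contact_force: [-0.2, 0.6, 0.4]
gripper_width: 0.64
t 4.05 pos [ 0.4328 -0.0183  0.0221] F [0.7 0.7 0. ] grip 55.2
zdir [-0.e+00 -1.e+00 -1.e-04] ydir [-8.e-04  1.e-04 -1.e+00]
shift [-0.5  0.1  0.7]
```

View pics/s3.png

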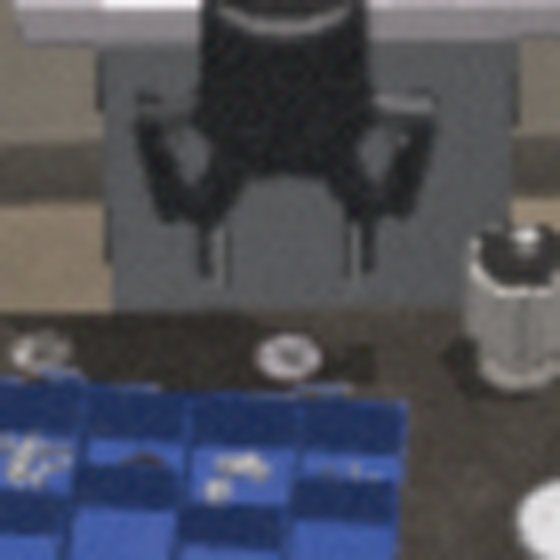

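```bash
python3 -m jog '[[[0,20,0.7],0],[[0,40,0.7],0],[[0,40,0.7],0],[[0,40,0.7],0]]' 48
python3 - <<'E'
from h import *
from station import *
c=read_camera("scene");np.savez(f"pics/s4.npz",**c)
u,v=256,201;cv2.imwrite(f"pics/s4.png",cv2.resize(c["img"][v-40:v+30,u-35:u+35],None,fx=8,fy=8,interpolation=cv2.INTER_CUBIC)[:,:,::-1])
E
python3 w.py .4333 -.019 .022
```

```text
t: 4.38
eef_pos: [0.4323, -0.0191, -0.0178]
tool_rot: [0.001, 0.001, -0.707, 0.707]
contact_force: [0.1, -0.0, -0.4]
gripper_width: 0.562
t 4.4333 pos [ 0.4331 -0.019  -0.0172] F [-0.1  0.4 -0. ] grip 48.3
zdir [ 0. -1.  0.] ydir [-3.e-04 -0.e+00 -1.e+00]
shift [ -0.2 -39.2  -0. ]
```

View pics/s4.png

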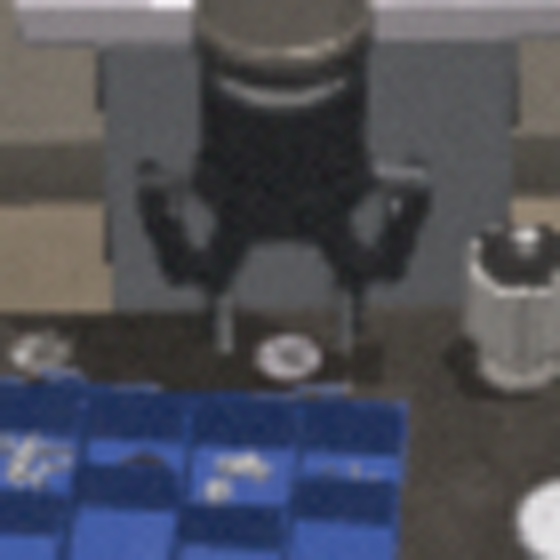

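```bash
python3 -m jog '[[[0,10,-1],0],[[0,10,-1],0],[[0,10,-1],0]]'; python3 -m jog '[[[0,3,0],0],[[0,3,0],0]]' | grep -v rot;  python3 -m jog '[[[0,2,0],0],[[0,2,0],0]]' | grep -v rot
```

```text
t: 4.68
eef_pos: [0.4331, -0.0181, -0.0275]
tool_rot: [-0.0, -0.0, -0.707, 0.707]
contact_force: [0.2, -0.7, 0.3]
gripper_width: 0.563
t: 4.85
eef_pos: [0.433, -0.0182, -0.0306]
contact_force: [0.1, 0.5, -0.7]
gripper_width: 0.562
t: 5.02
eef_pos: [0.433, -0.0182, -0.0327]
contact_force: [0.9, -0.7, 0.3]
gripper_width: 0.563
```

```bash
python3 -m jog '[[[0,1.5,0],0],[[0,1.5,0],0]]'| grep -v rot;   python3 -m jog '[[[0,1,0],0],[[0,1,0],0]]' | grep -v rot
python3 - <<'E'
from h import *
from station import *
c=read_camera("scene");np.savez(f"pics/s5.npz",**c)
u,v=256,201;cv2.imwrite(f"pics/s5.png",cv2.resize(c["img"][v-40:v+30,u-35:u+35],None,fx=8,fy=8,interpolation=cv2.INTER_CUBIC)[:,:,::-1])
E
```

```text
t: 5.18
eef_pos: [0.4329, -0.0182, -0.0343]
contact_force: [-0.0, 0.7, 0.0]
gripper_width: 0.561
t: 5.35
eef_pos: [0.433, -0.0181, -0.0352]
contact_force: [1.1, -0.3, 0.1]
gripper_width: 0.563
```

View pics/s5.png

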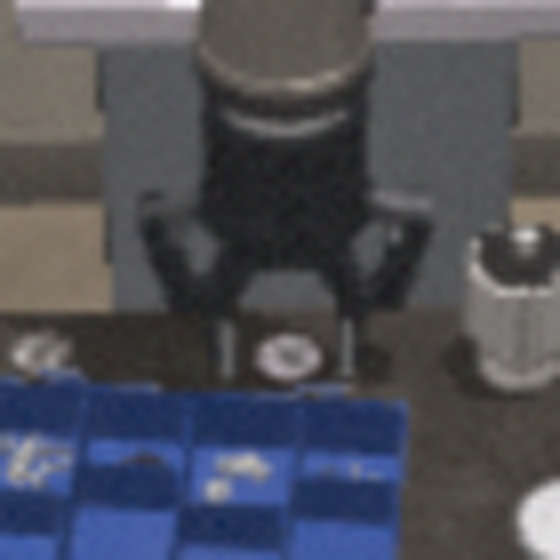

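```bash
for i in 1 2; do :; done; python3 -m jog '[[[0,1,0],0],[[0,1,0],0]]'| grep -E 'eef|force';   python3 -m jog '[[[0,1,0],0],[[0,1,0],0]]' | grep -E 'eef|force';python3 -m jog '[[[0,1,0],0],[[0,1,0],0]]'| grep -E 'eef|force'
```

```text
eef_pos: [0.433, -0.0181, -0.0362]
contact_force: [-0.6, -0.1, -0.1]
eef_pos: [0.433, -0.0182, -0.0366]
contact_force: [-2.3, -0.3, 11.0]
eef_pos: [0.4331, -0.0182, -0.0367]
contact_force: [-6.1, 0.3, 28.4]
```

```bash
python3 -m jog '[[[0,-7.3,0],0],[[0,-7.3,0],0],[[0,-7.3,0],0],[[0,-7.3,0],0]]'| grep -E 'eef|force|rot';   python3 -m jog '[[[0,0,0],0],[[0,0,0],0],[[0,0,0],0],[[0,0,0],0],[[0,0,0],0]]' 30 30
```

```text
eef_pos: [0.433, -0.0182, -0.031]
tool_rot: [-0.0, 0.0, 0.707, -0.707]
contact_force: [-0.7, 0.1, -0.2]
t: 6.65
eef_pos: [0.4327, -0.0182, -0.0309]
tool_rot: [0.0, 0.0, -0.707, 0.707]
contact_force: [-1.7, -1.2, 5.7]
gripper_width: 0.412
```

```bash
python3 -m jog '[[[0,-10,0],0],[[0,-40,0],0],[[0,-80,0],0],[[0,-120,0],0],[[0,-160,0],0],[[0,-160,0],0],[[0,-160,0],0]]'
python3 - <<'E'
from h import *
from station import *
c=read_camera("scene");np.savez(f"pics/s6.npz",**c)
u,v=256,181;cv2.imwrite(f"pics/s6.png",cv2.resize(c["img"][v-40:v+30,u-35:u+35],None,fx=8,fy=8,interpolation=cv2.INTER_CUBIC)[:,:,::-1])
E
```

```text
t: 7.23
eef_pos: [0.4347, -0.0183, 0.1318]
tool_rot: [-0.002, -0.002, -0.707, 0.707]
contact_force: [-0.6, 0.2, -0.8]
gripper_width: 0.411
```

View pics/s6.png

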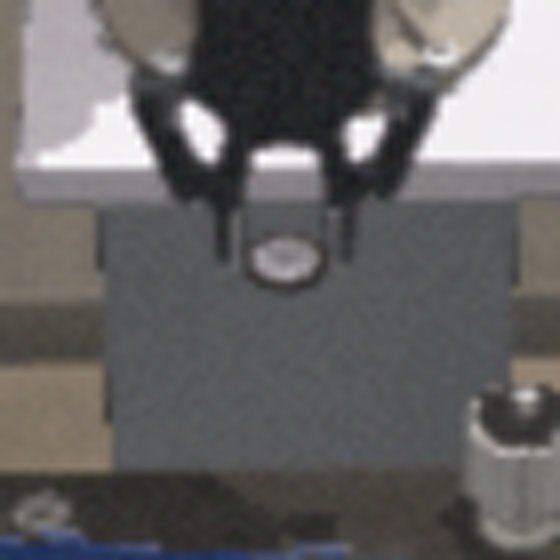

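```bash
python3 -m jog '[[[-113.5,0,283],0],[[-113.5,0,283],0],[[-113.5,0,283],0],[[-113.5,0,283],0],[[-113.5,0,283],0],[[-113.5,0,283],0],[[-113.5,0,283],0],[[-113.5,0,283],0],[[-113.5,0,283],0],[[-113.5,0,283],0],[[-113.5,0,283],0]]'
python3 - <<'E'
from h import *
from station import *
for n in("scene","top"):
    c=read_camera(n);np.savez(f"pics/{n}7.npz",**c)
    u,v=proj(c,[.546,-.301,.11]);u,v=int(u),int(v);cv2.imwrite(f"pics/{n}7.png",cv2.resize(c["img"][v-35:v+35,u-35:u+35],None,fx=8,fy=8,interpolation=cv2.INTER_CUBIC)[:,:,::-1])
    print(u,v)
E
python3 w.py .5463 -.3015 .09
```

```text
t: 8.2
eef_pos: [0.5455, -0.2987, 0.1277]
tool_rot: [-0.0, -0.002, 0.708, -0.706]
contact_force: [0.2, 0.5, -0.1]
gripper_width: 0.408
176 208
336 177
t 8.3 pos [ 0.546  -0.2988  0.1287] F [-0.1  1.   0.4] grip 35.2
zdir [ 0.0025 -1.     -0.0013] ydir [-0.0013  0.0013 -1.    ]
shift [-0.3 38.7  2.8]
```

View pics/scene7.png

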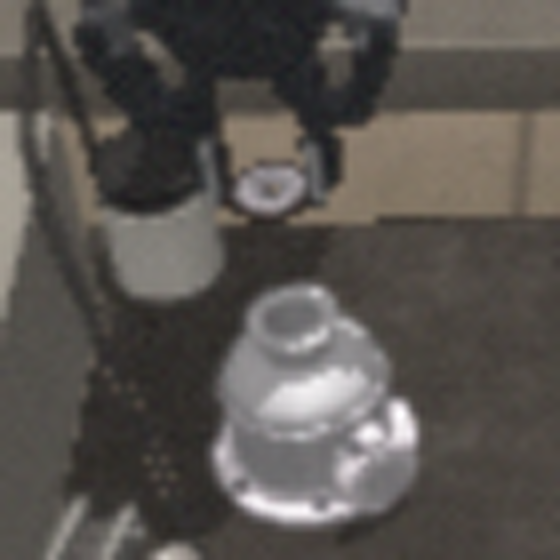

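View pics/top7.png

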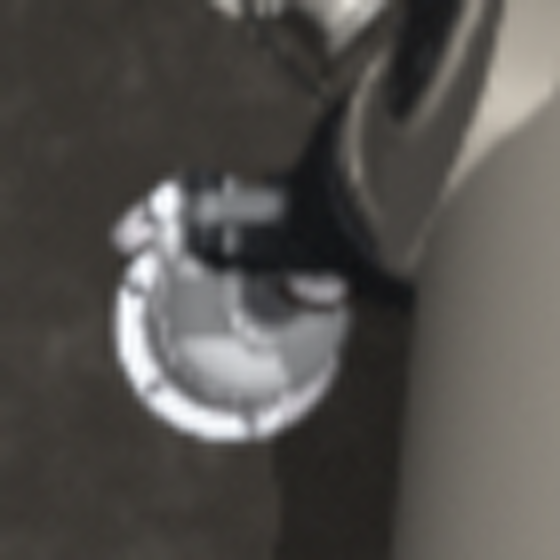

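Run:
```python
from h import *
for n in("scene","top"):
    c=load(f"pics/{n}7.npz")
    print(n,np.round(proj(c,[.546,-.2988,.17]),1),np.round(proj(c,[.546,-.2988,.165]),1),np.round(proj(c,[.5463,-.3015,.088]),1))
c=load("pics/scene7.npz");X=cloud(c)
P=X[191:200,170:179].reshape(-1,3);P=P[(P[:,2]>.1)&(P[:,2]<.25)];print(P.min(0),P.max(0),np.median(P,0))
for th in(100,130,150):
    x,y,a,b=sub(c,174,197,6,th);print(x,y,a,b,ray(c,x,y,.1705))
```

```text
scene [174.7 195.5] [174.9 196.5] [177.  212.6]
top [340.3 174. ] [339.9 174.3] [334.9 178.4]
[ 0.52850201 -0.31622234  0.15833746] [ 0.56781262 -0.28240916  0.19968718] [ 0.5490697  -0.30001184  0.16818168]
174.11893558502197 194.39034628868103 9.208393096923828 9.909795761108398 [ 0.54113474 -0.30118622  0.1705    ]
174.36420726776123 196.13345050811768 4.622739315032959 7.661736488342285 [ 0.5499026 -0.2992943  0.1705   ]Traceback (most recent call last):
  File "<stdin>", line 8, in <module>
  File "h.py", line 24, in sub
    q=min(ks,key=lambda q:np.linalg.norm(q[:,0].mean(0)-ctr))
ValueError: min() iterable argument is empty
```

```bash
python3 -m jog '[[[0,20,2],0],[[0,40,2],0],[[0,62,2],0],[[0,62,2],0],[[0,62,2],0],[[0,62,2],0]]'
python3 - <<'E'
from h import *
from station import *
for n in("scene","top"):
    c=read_camera(n);np.savez(f"pics/{n}8.npz",**c)
    u,v=proj(c,[.546,-.301,.09]);u,v=int(u),int(v);cv2.imwrite(f"pics/{n}8.png",cv2.resize(c["img"][v-25:v+25,u-25:u+25],None,fx=11,fy=11,interpolation=cv2.INTER_CUBIC)[:,:,::-1])
    print(u,v)
E
python3 w.py .5463 -.3015 .0541
```

```text
t: 8.8
eef_pos: [0.5472, -0.3026, 0.0684]
tool_rot: [-0.001, -0.0, -0.707, 0.707]
contact_force: [0.4, 0.3, 0.9]
gripper_width: 0.41
177 212
334 178
t 8.9 pos [ 0.5476 -0.3033  0.069 ] F [-0.9  0.2  0.2] grip 35.3
zdir [ 3.0e-04 -1.0e+00  1.1e-03] ydir [ 0.0025 -0.0011 -1.    ]
shift [ 1.3 14.9 -1.8]
```

View pics/scene8.png

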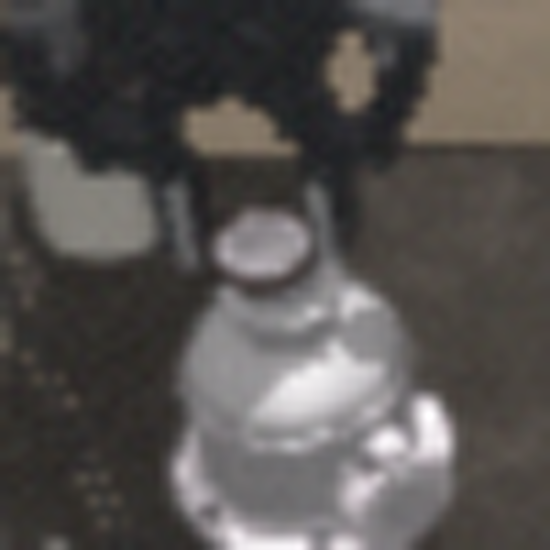

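View pics/top8.png

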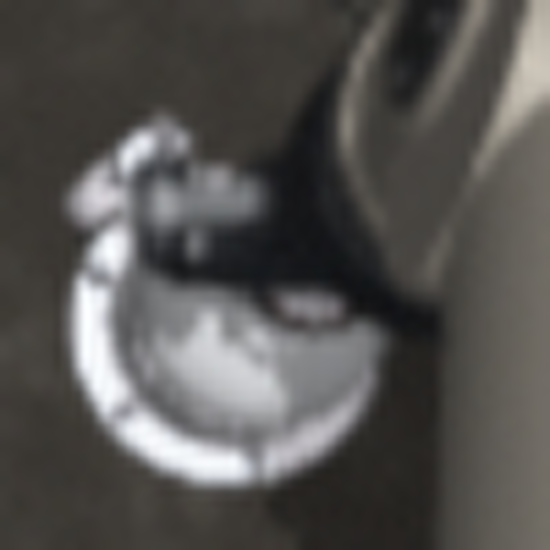

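```bash
python3 -m jog '[[[0.5,7,-1],0],[[0.5,7,-1],0],[[0.5,7,-1],0],[[0.5,7,-1],0]]'|grep force;python3 w.py .5463 -.3015 .0541
```

```text
contact_force: [0.1, -0.0, -0.0]
t 9.2333 pos [ 0.5459 -0.3022  0.0603] F [ 0.1 -0.  -0. ] grip 35.1
zdir [-2.e-04 -1.e+00  0.e+00] ydir [ 0. -0. -1.]
shift [-0.4  6.2 -0.7]
```

```bash
python3 -m jog '[[[-0.4,2.5,-0.5],0],[[-0.4,2.5,-0.5],0],[[-0.4,2.5,-0.5],0]]'|grep -E 'eef|force';python3 -m jog '[[[0,1.5,0],0],[[0,1.5,0],0]]'|grep -E 'eef|force';python3 -m jog '[[[0,1,0],0],[[0,1,0],0]]'|grep -E 'eef|force'
```

```text
eef_pos: [0.5463, -0.3016, 0.0575]
contact_force: [-0.3, 0.4, -0.4]
eef_pos: [0.5462, -0.3017, 0.056]
contact_force: [0.5, 0.1, -0.5]
eef_pos: [0.5463, -0.3016, 0.055]
contact_force: [0.0, 0.2, -0.8]
```

```bash
python3 -m jog '[[[0,1,0],0],[[0,1,0],0]]'|grep -E 'eef|force';python3 -m jog '[[[0,1,0],0],[[0,1,0],0]]'|grep -E 'eef|force'
```

```text
eef_pos: [0.5464, -0.3016, 0.0543]
contact_force: [0.1, 0.9, 0.1]
eef_pos: [0.5465, -0.3017, 0.0542]
contact_force: [-3.3, 1.1, 8.3]
```

```bash
python3 -m jog '[[[0,-1,0],0],[[0,-1,0],0],[[0,-1,0],0],[[0,-1,0],0]]' 46|grep -E 'eef|force|grip';python3 -m jog '[[[0,-30,0],0],[[0,-60,0],0],[[0,-100,0],0],[[0,-140,0],0],[[0,-140,200],0],[[0,-140,-200],0],[[0,-140,-200],0],[[0,-140,-200],0],[[0,-140,-200],0],[[0,-140,-200],0]]'|grep -E 't:|eef|force'
python3 - <<'E'
from h import *
from station import *
for n in("scene","top"):
    c=read_camera(n);np.savez(f"pics/{n}9.npz",**c)
    u,v=proj(c,[.546,-.301,.09]);u,v=int(u),int(v);cv2.imwrite(f"pics/{n}9.png",cv2.resize(c["img"][v-20:v+20,u-20:u+20],None,fx=9,fy=9,interpolation=cv2.INTER_CUBIC)[:,:,::-1])
E
cd pics; python3 -c "
import cv2,numpy as np;cv2.imwrite('c9.png',np.hstack([cv2.imread('scene9.png'),cv2.imread('top9.png')]))"
```

```text
eef_pos: [0.5463, -0.3017, 0.054]
contact_force: [-0.3, -0.6, -0.0]
gripper_width: 0.544
t: 11.32
eef_pos: [0.546, -0.1333, 0.1941]
tool_rot: [0.0, -0.0, -0.707, 0.707]
contact_force: [0.6, 0.4, 1.1]
```

View pics/c9.png

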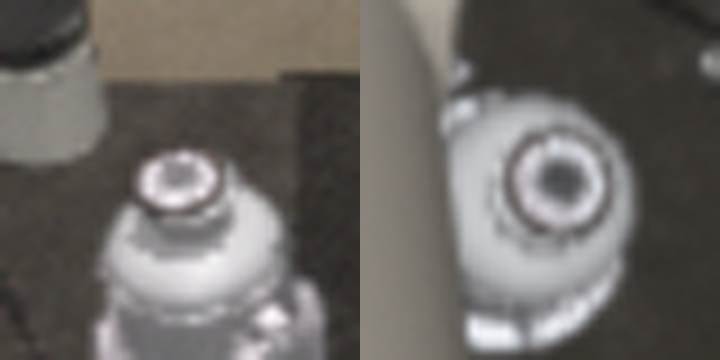

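```bash
python3 -m jog '[[[116,40,-317],0],[[116,40,-317],0],[[116,40,-317],0],[[116,40,-317],0],[[116,40,-317],0],[[116,40,-317],0],[[116,40,-317],0],[[116,40,-317],0],[[116,40,-317],0],[[116,40,-317],0],[[116,40,-317],0],[[116,140,-317],0],[[116,140,-317],0],[[116,140,-317],0],[[116,140,-317],0],[[116,140,-317],0]]' 65
python3 - <<'E'
from h import *
from station import *
for n in("scene",):
    c=read_camera(n);np.savez(f"pics/{n}10.npz",**c)
    u,v=proj(c,[.43,.216,.03]);u,v=int(u),int(v);cv2.imwrite(f"pics/{n}10.png",cv2.resize(c["img"][v-35:v+35,u-35:u+35],None,fx=8,fy=8,interpolation=cv2.INTER_CUBIC)[:,:,::-1])
    print(u,v)
E
python3 w.py .4303 .2158 .05
```

```text
t: 12.75
eef_pos: [0.4308, 0.1801, 0.0539]
tool_rot: [0.002, -0.0, -0.707, 0.708]
contact_force: [0.1, 0.1, 0.3]
gripper_width: 0.759
318 199
t 12.8 pos [0.4318 0.1811 0.055 ] F [0.8 0.2 0.5] grip 65.3
zdir [-2.6e-03 -1.0e+00  1.0e-04] ydir [ 9.e-04 -1.e-04 -1.e+00]
shift [  1.5   5.  -34.7]
```

View pics/scene10.png

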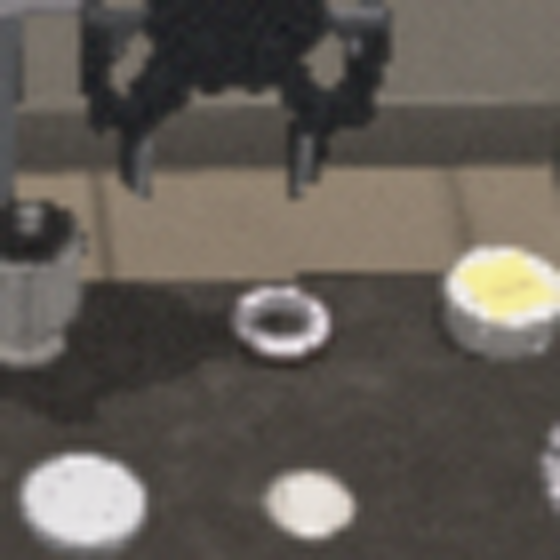

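```bash
python3 -m jog '[[[1,0,-34.5],0],[[1,20,-34.5],0],[[1,50,-34.5],0],[[1,65,-34.5],0],[[1,65,-34.5],0],[[1,65,-34.5],0],[[1,65,-34.5],0]]' 65|grep force
python3 - <<'E'
from h import *
from station import *
for n in("scene",):
    c=read_camera(n);np.savez(f"pics/{n}11.npz",**c)
    u,v=proj(c,[.43,.216,.03]);u,v=int(u),int(v);cv2.imwrite(f"pics/{n}11.png",cv2.resize(c["img"][v-35:v+35,u-35:u+35],None,fx=8,fy=8,interpolation=cv2.INTER_CUBIC)[:,:,::-1])
    print(u,v)
E
python3 w.py .4303 .2158 -.0334
```

```text
contact_force: [0.9, 1.0, -0.2]
318 199
t 13.4333 pos [ 0.4312  0.2171 -0.0089] F [ 0.5  0.1 -0.5] grip 64.7
zdir [-0.001  -1.     -0.0015] ydir [ 0.0032  0.0015 -1.    ]
shift [ 1.  24.5  1.3]
```

View pics/scene11.png

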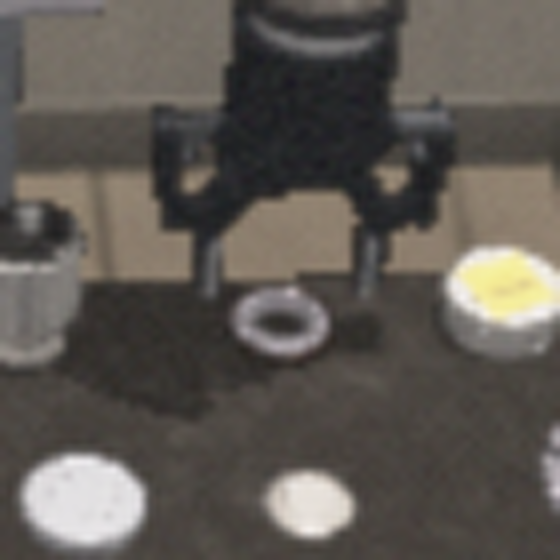

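```bash
python3 -m jog '[[[0,10,0.5],0],[[0,18,0.5],0],[[0,22,0.5],0],[[0,22,0.5],0],[[0,22,0.5],0]]' 62|grep force; 
python3 w.py .4303 .2158 -.0334
```

```text
contact_force: [0.0, -0.4, -0.7]
t 13.85 pos [ 0.4291  0.2159 -0.0332] F [ 0.  -0.4 -0.7] grip 61.9
zdir [-0.e+00 -1.e+00  5.e-04] ydir [-9.e-04 -5.e-04 -1.e+00]
shift [-1.2  0.2  0.1]
```

Aligned; a small x correction, then close.

```bash
python3 -m jog '[[[-1,0,0],0],[[-1,0,0],0],[[-1,0,0],0]]' | grep eef;  python3 -m jog '[[[0,0,0],0],[[0,0,0],0],[[0,0,0],0],[[0,0,0],0],[[0,0,0],0],[[0,0,0],0]]' 45 30; python3 w.py .4303 .2158 -.0334
```

```text
eef_pos: [0.4307, 0.2161, -0.0326]
t: 14.6
eef_pos: [0.4307, 0.2161, -0.0322]
tool_rot: [-0.0, -0.0, -0.707, 0.707]
contact_force: [-1.0, -1.7, 7.1]
gripper_width: 0.588
t 14.6 pos [ 0.4307  0.2161 -0.0322] F [-1.  -1.7  7.1] grip 50.2
zdir [-2.e-04 -1.e+00  0.e+00] ydir [ 7.e-04 -0.e+00 -1.e+00]
shift [0.4 1.2 0.3]
```

```bash
python3 -m jog '[[[0,-10,0],0],[[0,-40,0],0],[[0,-80,0],0],[[0,-120,0],0],[[0,-160,0],0],[[-105,-160,-160],0],[[-105,-160,-160],0],[[-105,-160,-160],0],[[-105,-160,-160],0],[[-105,-160,-160],0],[[-105,-160,-160],0],[[-105,-160,-160],0],[[-105,-160,-160],0]]'
python3 - <<'E'
from h import *
from station import *
for n in("scene","top"):
    c=read_camera(n);np.savez(f"pics/{n}12.npz",**c)
    u,v=proj(c,[.535,.376,.12]);u,v=int(u),int(v);cv2.imwrite(f"pics/{n}12.png",cv2.resize(c["img"][v-32:v+32,max(0,u-32):u+32],None,fx=6,fy=6,interpolation=cv2.INTER_CUBIC)[:,:,::-1])
    print(u,v)
import numpy as np
cv2.imwrite("pics/c12.png",np.hstack([cv2.imread("pics/scene12.png"),cv2.imread("pics/top12.png")]))
E
python3 w.py .5353 .3760 .06
```

```text
t: 15.68
eef_pos: [0.5349, 0.3751, 0.1271]
tool_rot: [0.0, 0.0, -0.707, 0.707]
contact_force: [-0.9, -0.3, -0.2]
gripper_width: 0.585
370 200
102 176
t 15.7833 pos [0.5351 0.3744 0.1273] F [ 0.3 -0.3 -0.3] grip 49.8
zdir [-0.001  -1.      0.0012] ydir [-3.0e-04 -1.2e-03 -1.0e+00]
shift [-0.2 67.3 -1.6]
```

View pics/c12.png

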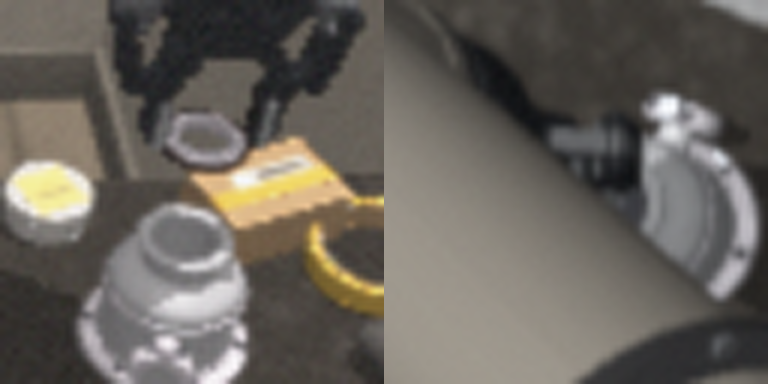

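```bash
python3 -m jog '[[[0,20,-0.5],0],[[0,45,-0.5],0],[[0,65,-0.5],0],[[0,65,-0.5],0],[[0,65,-0.5],0],[[0,65,-0.5],0],[[0,65,-0.5],0]]'|grep force
python3 - <<'E'
from h import *
from station import *
for n in("scene",):
    c=read_camera(n);np.savez(f"pics/{n}13.npz",**c)
    u,v=proj(c,[.535,.376,.1]);u,v=int(u),int(v);cv2.imwrite(f"pics/{n}13.png",cv2.resize(c["img"][v-25:v+25,max(0,u-25):u+25],None,fx=11,fy=11,interpolation=cv2.INTER_CUBIC)[:,:,::-1])
    print(u,v)
E
python3 w.py .5353 .3760 .06
```

```text
contact_force: [-0.3, -0.2, -1.1]
369 204
t 16.4167 pos [0.5364 0.3771 0.0641] F [ 0.4 -0.3  0.3] grip 50.0
zdir [-5.0e-04 -1.0e+00 -1.6e-03] ydir [ 0.0022  0.0016 -1.    ]
shift [1.1 4.  1.1]
```

View pics/scene13.png

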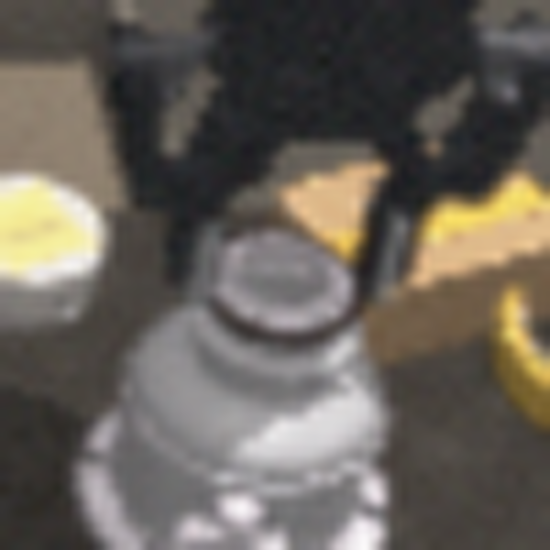

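```bash
python3 -m jog '[[[0,4,0],0],[[0,4,0],0],[[0,4,0],0],[[0,4,0],0]]'|grep force; python3 w.py .5353 .3760 .0525
```

```text
contact_force: [-0.3, -0.1, -0.3]
t 16.75 pos [0.5355 0.3765 0.0583] F [-0.3 -0.1 -0.3] grip 50.4
zdir [-1.e-04 -1.e+00 -0.e+00] ydir [ 1.e-04  0.e+00 -1.e+00]
shift [0.2 5.8 0.5]
```

```bash
python3 -m jog '[[[0.2,3,0.5],0],[[0.2,3,0.5],0],[[0.2,3,0.5],0]]'|grep -E 'eef|force'; python3 -m jog '[[[0,1,0],0],[[0,1,0],0]]'|grep -E 'eef|force';python3 -m jog '[[[0,1,0],0],[[0,1,0],0]]'|grep -E 'eef|force';python3 -m jog '[[[0,1,0],0],[[0,1,0],0]]'|grep -E 'eef|force'
```

```text
eef_pos: [0.5351, 0.3758, 0.0549]
contact_force: [-0.6, 0.7, 0.8]
eef_pos: [0.5352, 0.376, 0.054]
contact_force: [-0.6, -0.4, 0.5]
eef_pos: [0.5352, 0.376, 0.053]
contact_force: [-0.2, 0.6, -0.9]
eef_pos: [0.5353, 0.376, 0.0529]
contact_force: [-2.0, -2.6, 4.4]
```

```bash
python3 -m jog '[[[0,0,0],0],[[0,0,0],0],[[0,0,0],0],[[0,0,0],0]]' 60|grep -E 'eef|force|grip';python3 -m jog '[[[0,-30,0],0],[[0,-70,0],0],[[0,-110,0],0],[[0,-130,60],0],[[10,-130,120],0],[[40,-130,180],0],[[60,-130,220],0],[[100,-130,260],0],[[104,-130,284],0],[[104,-130,284],0],[[104,-130,284],0],[[104,-130,284],0]]' 70|grep -E 't:|eef|force'
python3 - <<'E'
from h import *
from station import *
for n in("scene","top"):
    c=read_camera(n);np.savez(f"pics/{n}14.npz",**c)
    u,v=proj(c,[.535,.376,.09]);u,v=int(u),int(v);cv2.imwrite(f"pics/{n}14.png",cv2.resize(c["img"][v-20:v+20,u-20:u+20],None,fx=9,fy=9,interpolation=cv2.INTER_CUBIC)[:,:,::-1])
cv2.imwrite("pics/c14.png",np.hstack([cv2.imread("pics/scene14.png"),cv2.imread("pics/top14.png")]))
E
python3 w.py .4318 .0915 .08
```

```text
eef_pos: [0.5353, 0.376, 0.0521]
contact_force: [-0.7, 0.0, 0.4]
gripper_width: 0.7
t: 18.83
eef_pos: [0.4291, 0.0871, 0.1819]
tool_rot: [0.003, -0.002, -0.706, 0.708]
contact_force: [0.3, 0.3, 0.6]
t 18.9333 pos [0.4314 0.0917 0.1826] F [0.6 0.8 0.3] grip 70.1
zdir [-0.0017 -1.      0.    ] ydir [ 0.0012 -0.     -1.    ]
shift [ -0.2 102.6   0.2]
```

View pics/c14.png

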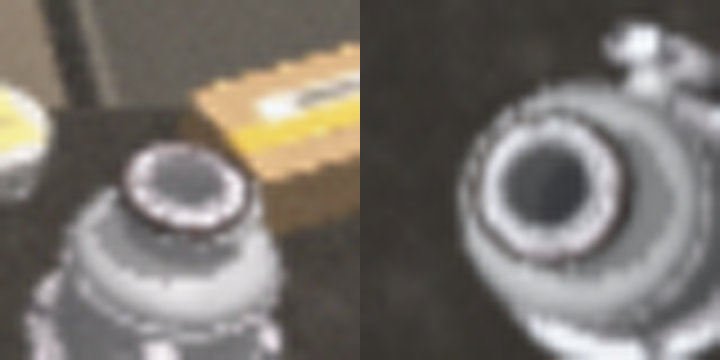

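```bash
python3 -m jog '[[[0,40,0],0],[[0,80,0],0],[[0,115,0],0],[[0,115,0],0],[[0,115,0],0],[[0,115,0],0]]' |grep -E 't:|eef|force'
python3 - <<'E'
from h import *
from station import *
for n in("scene",):
    c=read_camera(n);np.savez(f"pics/{n}15.npz",**c)
    u,v=proj(c,[.432,.0915,.07]);u,v=int(u),int(v);cv2.imwrite(f"pics/{n}15.png",cv2.resize(c["img"][v-35:v+25,u-30:u+30],None,fx=8,fy=8,interpolation=cv2.INTER_CUBIC)[:,:,::-1])
    print(u,v)
for n in("scene14","top14"):
    c=load(f"pics/{n}.npz");X=cloud(c)
    for nm,P,r0,r1 in(("wide",(.5355,.376),.015,.024),):
        d=np.hypot(X[...,0]-P[0],X[...,1]-P[1]);m=(d<r1)&(d>r0)&(X[...,2]>.08)&(X[...,2]<.11);Q=X[m]
        print(n,len(Q),Q.mean(0).round(4),np.linalg.lstsq(np.c_[Q[:,:2]-P,np.ones(len(Q))],Q[:,2],rcond=None)[0].round(3))
E
python3 w.py .4318 .0915 -.01
```

```text
t: 19.43
eef_pos: [0.4327, 0.0936, 0.0686]
tool_rot: [0.001, 0.0, 0.708, -0.707]
contact_force: [-0.3, -0.5, 1.1]
286 192
scene14 74 [0.5367 0.3757 0.0921] [ 0.06  -0.015  0.092]
top14 123 [0.5356 0.3761 0.0916] [ 0.007 -0.025  0.092]
t 19.4833 pos [0.4332 0.0934 0.0692] F [ 0.4 -1.   0.7] grip 70.1
zdir [ 7.0e-04 -1.0e+00 -1.2e-03] ydir [ 0.0034  0.0012 -1.    ]
shift [ 1.7 79.1  2. ]
```

View pics/scene15.png

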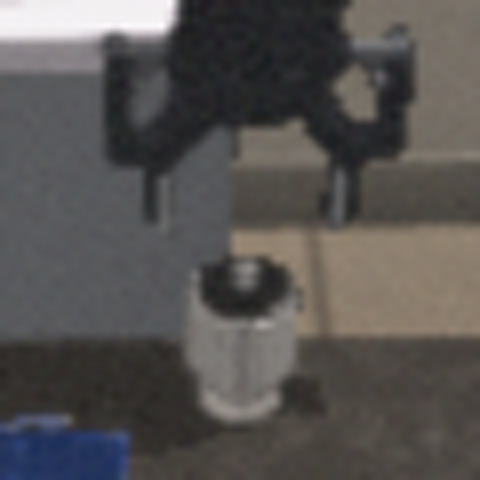

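```bash
python3 -m jog '[[[0,0,1],0],[[0,0,1],0],[[0,20,1],0],[[0,40,1],0],[[0,60,1],0],[[0,78,1],0],[[0,78,1],0],[[0,78,1],0],[[0,78,1],0]]' |grep -E 't:|eef|force'; python3 w.py .4318 .0915 -.01
```

```text
t: 20.23
eef_pos: [0.4322, 0.0913, -0.0096]
tool_rot: [0.001, 0.001, 0.707, -0.707]
contact_force: [0.4, 0.4, 0.4]
t 20.2333 pos [ 0.4322  0.0913 -0.0096] F [0.4 0.4 0.4] grip 70.1
zdir [-4.e-04 -1.e+00 -3.e-04] ydir [ 1.8e-03  3.0e-04 -1.0e+00]
shift [ 0.4  0.4 -0.2]
```

```bash
python3 -m jog '[[[0,0,0],0],[[0,0,0],0],[[0,0,0],0],[[0,0,0],0],[[0,0,0],0],[[0,0,0],0],[[0,0,0],0]]' 40 60; python3 w.py .4318 .0915 -.01; python3 -m jog '[[[0,-5,0],0],[[0,-20,0],0],[[0,-50,0],0],[[0,-90,0],0],[[0,-130,0],0],[[0,-160,0],0],[[0,-160,0],0],[[0,-160,0],0]]' ;python3 - <<'E'
from h import *
from station import *
for n in("scene",):
    c=read_camera(n);np.savez(f"pics/{n}16.npz",**c)
    u,v=proj(c,[.432,.0915,.2]);u,v=int(u),int(v);cv2.imwrite(f"pics/{n}16.png",cv2.resize(c["img"][v-30:v+30,u-30:u+30],None,fx=8,fy=8,interpolation=cv2.INTER_CUBIC)[:,:,::-1])
    print(u,v)
E
```

```text
t: 20.82
eef_pos: [0.4325, 0.0915, -0.0092]
tool_rot: [0.001, 0.001, 0.707, -0.707]
contact_force: [-0.1, 0.0, 9.2]
gripper_width: 0.6
t 20.8167 pos [ 0.4325  0.0915 -0.0092] F [-0.1  0.   9.2] grip 51.3
zdir [-2.e-04 -1.e+00 -4.e-04] ydir [ 2.9e-03  4.0e-04 -1.0e+00]
shift [ 0.7  0.8 -0. ]
t: 21.48
eef_pos: [0.4323, 0.091, 0.1511]
tool_rot: [0.001, 0.002, 0.707, -0.707]
contact_force: [-0.1, -0.1, -3.4]
gripper_width: 0.601
287 165
```

View pics/scene16.png

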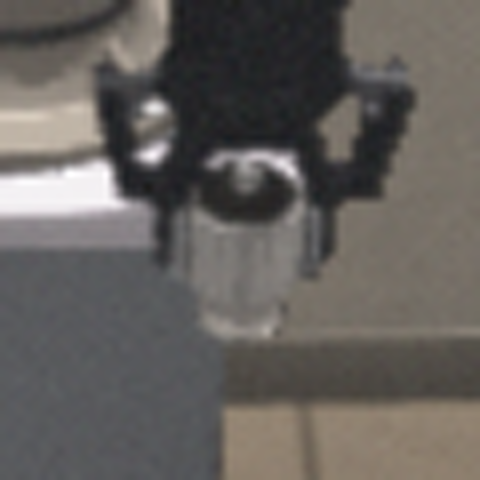

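```bash
python3 -m jog '[[[-114,0,392],0],[[-114,0,392],0],[[-114,0,392],0],[[-114,0,392],0],[[-114,0,392],0],[[-114,0,392],0],[[-114,0,392],0],[[-114,0,392],0],[[-114,0,392],0],[[-114,0,392],0],[[-114,0,392],0],[[-114,0,392],0],[[-114,0,392],0],[[-114,0,392],0]]'|grep -E 'force|grip'
python3 - <<'E'
from h import *
from station import *
for n in("scene","top"):
    c=read_camera(n);np.savez(f"pics/{n}17.npz",**c)
    u,v=proj(c,[.546,-.301,.14]);u,v=int(u),int(v);cv2.imwrite(f"pics/{n}17.png",cv2.resize(c["img"][v-32:v+32,u-32:u+32],None,fx=6,fy=6,interpolation=cv2.INTER_CUBIC)[:,:,::-1])
    print(u,v)
cv2.imwrite("pics/c17.png",np.hstack([cv2.imread("pics/scene17.png"),cv2.imread("pics/top17.png")]))
for n,z in(("top9",.096),("scene9",.096)):
    c=load(f"pics/{n}.npz");u,v=proj(c,[.546,-.3015,.096])
    for dark,th in((1,130),(1,150),(1,170)):
        try:x,y,a,b=sub(c,round(u),round(v),5,th,bool(dark));print(n,th,ray(c,x,y,.096).round(4),a,b)
        except Exception as e:print(e)
E
python3 w.py .547 -.3016 .0836
```

```text
contact_force: [0.8, 0.6, -3.1]
gripper_width: 0.596
175 201
338 175
top9 130 [ 0.5472 -0.303   0.096 ] 4.29271936416626 4.97587776184082
top9 150 [ 0.5472 -0.303   0.096 ] 4.864553451538086 5.623685836791992
top9 170 [ 0.547 -0.303  0.096] 5.5284342765808105 6.260243892669678
scene9 130 [ 0.5426 -0.3027  0.096 ] 10.300993919372559 12.267366409301758
scene9 150 [ 0.5456 -0.301   0.096 ] 12.505941390991211 12.71301555633545
scene9 170 [ 0.5459 -0.301   0.096 ] 12.49275016784668 12.921700477600098
t 22.8 pos [ 0.5449 -0.2991  0.1487] F [ 0.7  0.6 -2.8] grip 51.2
zdir [ 2.2e-03 -1.0e+00 -9.0e-04] ydir [-1.e-03  9.e-04 -1.e+00]
shift [-2.1 65.1  2.6]
```

View pics/c17.png

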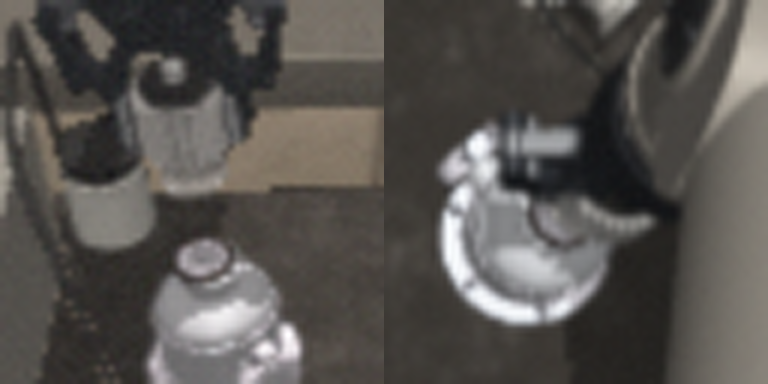

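```bash
python3 -m jog '[[[-1.5,20,1.5],0],[[-1.5,40,1.5],0],[[-1.5,54,1.5],0],[[-1.5,54,1.5],0],[[-1.5,54,1.5],0],[[-1.5,54,1.5],0],[[-1.5,54,1.5],0],[[-1.5,54,1.5],0]]'|grep -E 'force|grip';python3 w.py .547 -.3017 .0836;  python3 - <<'E'
from h import *
from station import *
for n in("scene","top"):
    c=read_camera(n);np.savez(f"pics/{n}18.npz",**c)
    u,v=proj(c,[.546,-.301,.11]);u,v=int(u),int(v);cv2.imwrite(f"pics/{n}18.png",cv2.resize(c["img"][v-25:v+25,u-25:u+25],None,fx=8,fy=8,interpolation=cv2.INTER_CUBIC)[:,:,::-1])
    print(u,v)
cv2.imwrite("pics/c18.png",np.hstack([cv2.imread("pics/scene18.png"),cv2.imread("pics/top18.png")]))
E
```

```text
contact_force: [-0.8, -0.1, -2.9]
gripper_width: 0.602
t 23.4667 pos [ 0.5474 -0.3027  0.0965] F [-0.8 -0.1 -2.9] grip 51.4
zdir [-1.e-04 -1.e+00  1.e-03] ydir [ 0.0019 -0.001  -1.    ]
shift [ 0.5 12.9 -1. ]
176 208
336 177
```

View pics/c18.png

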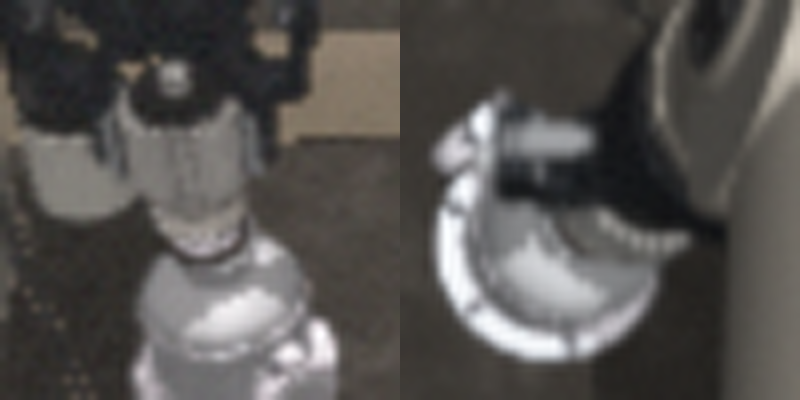

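```bash
python3 -m jog '[[[0,6,-0.5],0],[[0,6,-0.5],0],[[0,6,-0.5],0],[[0,6,-0.5],0]]'|grep -E 'force|grip';python3 w.py .547 -.3017 .0836
```

```text
contact_force: [0.1, -0.7, -2.9]
gripper_width: 0.6
t 23.9 pos [ 0.5465 -0.3019  0.089 ] F [ 0.1 -0.7 -2.9] grip 51.3
zdir [-2.e-04 -1.e+00 -2.e-04] ydir [-4.e-04  2.e-04 -1.e+00]
shift [-0.5  5.4 -0.2]
```

```bash
python3 -m jog '[[[-0.5,2,0],0],[[-0.5,2,0],0],[[-0.5,2,0],0]]'|grep -E 'eef|force';python3 -m jog '[[[0,1,0],0],[[0,1,0],0]]'|grep -E 'eef|force';python3 -m jog '[[[0,1,0],0],[[0,1,0],0]]'|grep -E 'eef|force';python3 -m jog '[[[0,1,0],0],[[0,1,0],0]]'|grep -E 'eef|force'
```

```text
eef_pos: [0.5471, -0.302, 0.0871]
contact_force: [-0.8, -0.2, -2.1]
eef_pos: [0.5471, -0.302, 0.0861]
contact_force: [-0.9, -0.1, -2.7]
eef_pos: [0.5471, -0.302, 0.0851]
contact_force: [-0.5, -0.7, -2.1]
eef_pos: [0.5471, -0.302, 0.0841]
contact_force: [-0.5, -1.0, -2.1]
```

```bash
python3 -m jog '[[[0,0.7,0],0],[[0,0.7,0],0]]'|grep -E 'eef|force';python3 -m jog '[[[0,0.7,0],0],[[0,0.7,0],0]]'|grep -E 'eef|force'
```

```text
eef_pos: [0.5472, -0.302, 0.0839]
contact_force: [-1.3, 1.4, 1.1]
eef_pos: [0.5473, -0.3021, 0.0839]
contact_force: [-3.4, 1.4, 6.9]
```

```bash
python3 -m jog '[[[0,-0.7,0],0],[[0,-0.7,0],0],[[0,-0.7,0],0],[[0,-0.7,0],0],[[0,-0.7,0],0]]' 66|grep -E 'eef|force|grip';python3 -m jog '[[[0,-20,0],0],[[0,-50,0],0],[[0,-90,0],0],[[0,-120,0],0],[[0,-120,0],0],[[0,-120,-60],0],[[0,-120,-120],0],[[0,-120,-180],0],[[0,-120,-240],0],[[0,-120,-300],0],[[0,-120,-360],0],[[0,-120,-413],0],[[0,-120,-413],0],[[0,-120,-413],0],[[0,-120,-413],0],[[0,-120,-413],0]]' 75|grep -E 't:|eef|force'
python3 - <<'E'
from h import *
from station import *
for n in("scene","top"):
    c=read_camera(n);np.savez(f"pics/{n}19.npz",**c)
    u,v=proj(c,[.546,-.301,.12]);u,v=int(u),int(v);cv2.imwrite(f"pics/{n}19.png",cv2.resize(c["img"][v-25:v+25,u-25:u+25],None,fx=8,fy=8,interpolation=cv2.INTER_CUBIC)[:,:,::-1])
    print(u,v)
cv2.imwrite("pics/c19.png",np.hstack([cv2.imread("pics/scene19.png"),cv2.imread("pics/top19.png")]))
c=load("pics/top19.npz");X=cloud(c);d=np.hypot(X[...,0]-.547,X[...,1]+.302);m=(d<.03)&(X[...,2]>.15);print(np.percentile(X[m][:,2],[50,80,95,100]),X[m].mean(0))
E
python3 w.py .5468 .1114 .08
```

```text
eef_pos: [0.5472, -0.302, 0.0834]
contact_force: [0.4, 0.3, 0.5]
gripper_width: 0.771
t: 26.73
eef_pos: [0.5459, 0.1215, 0.204]
tool_rot: [0.004, -0.004, 0.709, -0.705]
contact_force: [0.4, 1.0, 1.1]
175 206
337 176
[0.16446378 0.16746853 0.17301918 0.18060573] [ 0.54637966 -0.30054538  0.16403692]
t 26.8333 pos [0.5469 0.1131 0.2033] F [-0.3 -0.5 -0.6] grip 75.2
zdir [ 4.1e-03 -1.0e+00 -5.0e-04] ydir [-1.e-04  5.e-04 -1.e+00]
shift [  0.  123.3   1.8]
```

View pics/c19.png

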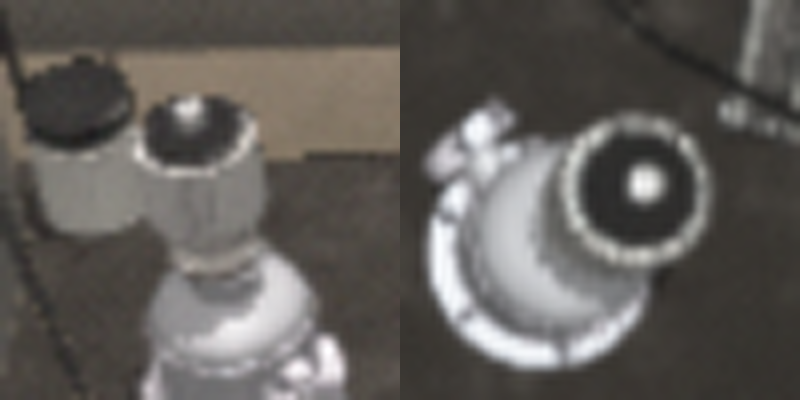

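```bash
python3 -m jog '[[[0,40,0.5],0],[[0,80,0.5],0],[[0,120,0.5],0],[[0,160,0.5],0],[[0,190,0.5],0],[[0,205,0.5],0],[[0,205,0.5],0],[[0,205,0.5],0],[[0,205,0.5],0]]' 72|grep -E 't:|eef|force'
python3 - <<'E'
from h import *
from station import *
for n in("scene",):
    c=read_camera(n);np.savez(f"pics/{n}20.npz",**c)
    u,v=proj(c,[.547,.111,.03]);u,v=int(u),int(v);cv2.imwrite(f"pics/{n}20.png",cv2.resize(c["img"][v-30:v+25,u-30:u+30],None,fx=8,fy=8,interpolation=cv2.INTER_CUBIC)[:,:,::-1])
E
python3 w.py .5468 .1114 -.0353
```

```text
t: 27.58
eef_pos: [0.5485, 0.1098, -0.0003]
tool_rot: [0.0, 0.001, 0.707, -0.707]
contact_force: [0.4, -0.9, -0.2]
t 27.6333 pos [5.488e-01 1.101e-01 1.000e-04] F [0.1 0.2 0.1] grip 72.1
zdir [-1.5e-03 -1.0e+00 -3.0e-04] ydir [ 2.8e-03  3.0e-04 -1.0e+00]
shift [ 2.1 35.4 -1.3]
```

View pics/scene20.png

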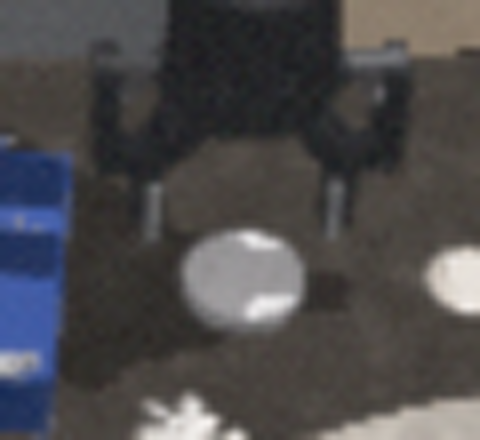

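```bash
python3 -m jog '[[[0.5,10,-1],0],[[0.5,25,-1],0],[[0.5,33,-1],0],[[0.5,33,-1],0],[[0.5,33,-1],0],[[0.5,33,-1],0]]' 66|grep -E 't:|eef|force'; python3 w.py .5468 .1114 -.0353
```

```text
t: 28.13
eef_pos: [0.5472, 0.1117, -0.034]
tool_rot: [0.0, 0.0, 0.707, -0.707]
contact_force: [0.2, -0.3, -0.2]
t 28.1333 pos [ 0.5472  0.1117 -0.034 ] F [ 0.2 -0.3 -0.2] grip 65.7
zdir [-2.e-04 -1.e+00 -2.e-04] ydir [ 8.e-04  2.e-04 -1.e+00]
shift [0.4 1.3 0.3]
```

```bash
python3 -m jog '[[[0.3,0.8,0],0],[[0.3,0.8,0],0]]'|grep eef;python3 -m jog '[[[0,0,0],0],[[0,0,0],0],[[0,0,0],0],[[0,0,0],0],[[0,0,0],0],[[0,0,0],0]]' 45 50;python3 -m jog '[[[0,-5,0],0],[[0,-20,0],0],[[0,-50,0],0],[[0,-90,0],0],[[0,-130,0],0],[[0,-165,0],0],[[0,-165,0],0],[[0,-165,0],0],[[0,-165,0],0]]' ;python3 - <<'E'
from h import *
from station import *
for n in("scene",):
    c=read_camera(n);np.savez(f"pics/{n}21.npz",**c)
    u,v=proj(c,[.547,.111,.18]);u,v=int(u),int(v);cv2.imwrite(f"pics/{n}21.png",cv2.resize(c["img"][v-30:v+25,u-30:u+30],None,fx=8,fy=8,interpolation=cv2.INTER_CUBIC)[:,:,::-1])
E
```

```text
eef_pos: [0.5468, 0.1116, -0.0348]
t: 28.8
eef_pos: [0.5468, 0.1116, -0.0343]
tool_rot: [-0.0, -0.0, -0.707, 0.707]
contact_force: [-2.1, -1.0, 8.5]
gripper_width: 0.615
t: 29.55
eef_pos: [0.5457, 0.111, 0.1291]
tool_rot: [0.0, 0.0, -0.707, 0.707]
contact_force: [-0.8, -0.9, -2.1]
gripper_width: 0.611
```

View pics/scene21.png

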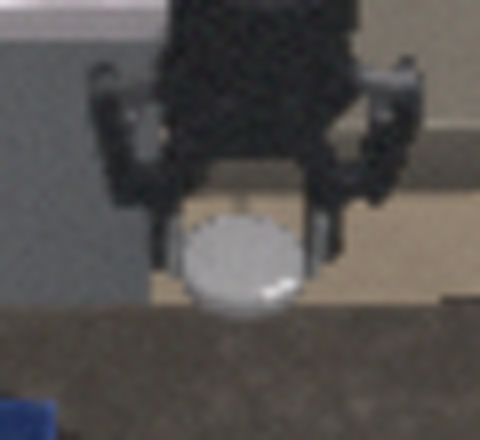

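```bash
python3 -m jog '[[[11.5,0,-264],0],[[11.5,0,-264],0],[[11.5,0,-264],0],[[11.5,0,-264],0],[[11.5,0,-264],0],[[11.5,0,-264],0],[[11.5,0,-264],0],[[11.5,0,-264],0],[[11.5,0,-264],0],[[11.5,0,-264],0],[[11.5,0,-264],0]]'|grep force; python3 -m jog '[[[0,20,0],0],[[0,40,0],0],[[0,57,0],0],[[0,57,0],0],[[0,57,0],0],[[0,57,0],0],[[0,57,0],0],[[0,57,0],0]]'|grep force;python3 w.py .5350 .376 .0585;python3 - <<'E'
from h import *
from station import *
for n in("scene","top"):
    c=read_camera(n);np.savez(f"pics/{n}22.npz",**c)
    u,v=proj(c,[.535,.376,.1]);u,v=int(u),int(v);cv2.imwrite(f"pics/{n}22.png",cv2.resize(c["img"][v-25:v+25,u-25:u+25],None,fx=8,fy=8,interpolation=cv2.INTER_CUBIC)[:,:,::-1])
    print(u,v)
cv2.imwrite("pics/c22.png",np.hstack([cv2.imread("pics/scene22.png"),cv2.imread("pics/top22.png")]))
c=load("pics/scene21.npz");x,y,a,b=sub(c,290,200-9,10,120) if 0 else (0,0,0,0)
E
```

```text
contact_force: [0.2, -0.2, -1.4]
contact_force: [-0.6, -0.0, -1.9]
t 31.1833 pos [0.5358 0.3759 0.0741] F [-0.6 -0.  -1.9] grip 52.2
zdir [-6.0e-04 -1.0e+00 -1.3e-03] ydir [ 0.0018  0.0013 -1.    ]
shift [ 0.9 15.6 -0.1]
369 204
104 177
```

View pics/c22.png

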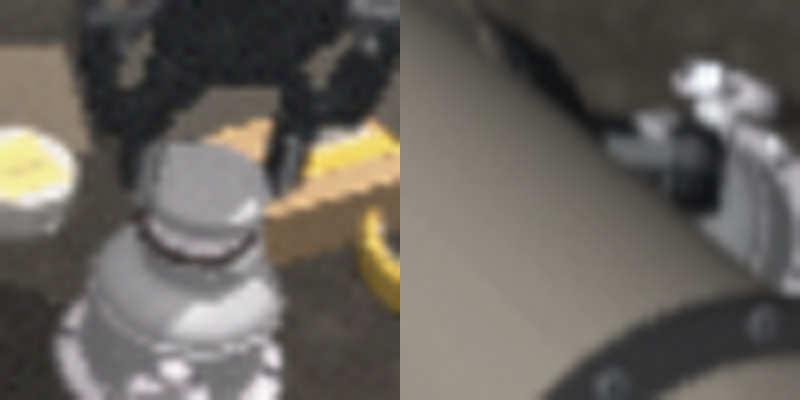

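```bash
python3 -m jog '[[[0,8,0],0],[[0,8,0],0],[[0,8,0],0],[[0,8,0],0]]'|grep force;python3 w.py .5350 .376 .0585
```

```text
contact_force: [0.2, 0.2, -0.5]
t 31.6167 pos [0.5348 0.3754 0.0644] F [ 0.2  0.2 -0.5] grip 52.4
zdir [-1.e-04 -1.e+00  4.e-04] ydir [-5.e-04 -4.e-04 -1.e+00]
shift [-0.2  5.9 -0.6]
```

```bash
python3 -m jog '[[[-0.2,2,-0.6],0],[[-0.2,2,-0.6],0],[[-0.2,2,-0.6],0]]'|grep -E 'eef|force';python3 -m jog '[[[0,1.5,0],0],[[0,1.5,0],0]]'|grep -E 'eef|force';python3 -m jog '[[[0,1,0],0],[[0,1,0],0]]'|grep -E 'eef|force';python3 -m jog '[[[0,1,0],0],[[0,1,0],0]]'|grep -E 'eef|force'
```

```text
eef_pos: [0.5351, 0.3761, 0.0626]
contact_force: [0.9, 0.3, -2.0]
eef_pos: [0.5352, 0.376, 0.061]
contact_force: [-0.2, 0.1, -1.7]
eef_pos: [0.5351, 0.376, 0.06]
contact_force: [-0.5, 0.5, -0.5]
eef_pos: [0.5351, 0.376, 0.059]
contact_force: [-0.3, -0.3, -0.8]
```

```bash
python3 -m jog '[[[0,0.7,0],0],[[0,0.7,0],0]]'|grep -E 'eef|force';python3 -m jog '[[[0,0.7,0],0],[[0,0.7,0],0]]'|grep -E 'eef|force'
```

```text
eef_pos: [0.5352, 0.3761, 0.0589]
contact_force: [-0.9, -1.1, 2.7]
eef_pos: [0.5353, 0.3761, 0.0588]
contact_force: [-2.8, -2.0, 7.5]
```

```bash
python3 -m jog '[[[0,-0.7,0],0],[[0,-0.7,0],0],[[0,-0.7,0],0],[[0,-0.7,0],0],[[0,-0.7,0],0]]' 64|grep -E 'eef|force|grip';python3 -m jog '[[[0,-20,0],0],[[0,-50,0],0],[[0,-90,0],0],[[0,-130,0],0],[[0,-160,0],0],[[0,-180,60],0],[[0,-180,120],0],[[0,-180,180],0],[[0,-180,240],0],[[0,-180,300],0],[[0,-180,340],0],[[0,-180,340],0],[[0,-180,340],0],[[0,-180,340],0]]' |grep -E 't:|eef|force'
python3 - <<'E'
from h import *
from station import *
ims=[]
for n in("scene","top"):
    c=read_camera(n);np.savez(f"pics/{n}23.npz",**c);X=cloud(c)
    cv2.imwrite(f"pics/{n}23.png",c["img"][:,:,::-1])
    for P in([.535,.376,.1],[.546,-.301,.12]):
        u,v=proj(c,P);u,v=int(u),int(v);ims.append(cv2.resize(c["img"][v-25:v+25,u-25:u+25],None,fx=5,fy=5,interpolation=cv2.INTER_CUBIC)[:,:,::-1])
    for nm,P,r,zl,zh in(("blank",(.5355,.376),.022,.08,.13),("gauge",(.547,-.302),.022,.14,.2)):
        d=np.hypot(X[...,0]-P[0],X[...,1]-P[1]);m=(d<r)&(X[...,2]>zl)&(X[...,2]<zh);Q=X[m]
        print(n,nm,len(Q),np.median(Q,0).round(4),np.linalg.lstsq(np.c_[Q[:,:2]-P,np.ones(len(Q))],Q[:,2],rcond=None)[0].round(3))
cv2.imwrite("pics/c23.png",np.vstack([np.hstack(ims[:2]),np.hstack(ims[2:])]))
c=load("pics/top23.npz")
u,v=proj(c,[.547,-.302,.16]);
for th in(110,130,150):
    try:x,y,a,b=sub(c,round(u),round(v),13,th);print("gauge rim",th,ray(c,x,y,.160).round(4),a,b)
    except Exception as e:print(e)
u,v=proj(c,[.547,-.302,.176]);x,y,a,b=sub(c,round(u),round(v),4,150);print("stub",ray(c,x,y,.176).round(4))
u,v=proj(c,[.5353,.376,.105])
for th in(140,160,180):
    x,y,a,b=sub(c,round(u),round(v),13,th);print("blank",ray(c,x,y,.105).round(4),a,b)
E
```

```text
eef_pos: [0.5352, 0.3761, 0.0583]
contact_force: [0.5, 0.2, -0.2]
gripper_width: 0.748
t: 34.28
eef_pos: [0.535, 0.0272, 0.2383]
tool_rot: [0.004, -0.003, -0.706, 0.709]
contact_force: [0.9, -1.6, -1.1]
scene blank 86 [0.5376 0.376  0.1045] [-0.014 -0.038  0.105]
scene gauge 103 [ 0.5529 -0.3002  0.1678] [-0.254 -0.035  0.168]
top blank 178 [0.5352 0.3757 0.1037] [-0.014 -0.016  0.104]
top gauge 195 [ 0.5465 -0.3002  0.1657] [ 0.042 -0.04   0.166]
gauge rim 110 [ 0.5492 -0.3065  0.16  ] 4.538856029510498 4.794443607330322
gauge rim 130 [ 0.5492 -0.3064  0.16  ] 4.142974376678467 4.347926616668701
gauge rim 150 [ 0.5492 -0.3064  0.16  ] 3.787288188934326 3.892233371734619
stub [ 0.5465 -0.3025  0.176 ]
blank [0.5325 0.3655 0.105 ] 22.74028778076172 26.659746170043945
blank [0.5306 0.3669 0.105 ] 21.917320251464844 23.765031814575195
blank [0.5303 0.3706 0.105 ] 17.92201805114746 22.722673416137695
```

View pics/c23.png

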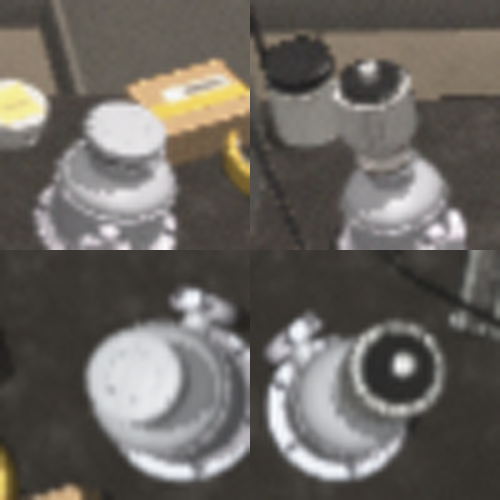

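View pics/scene23.png

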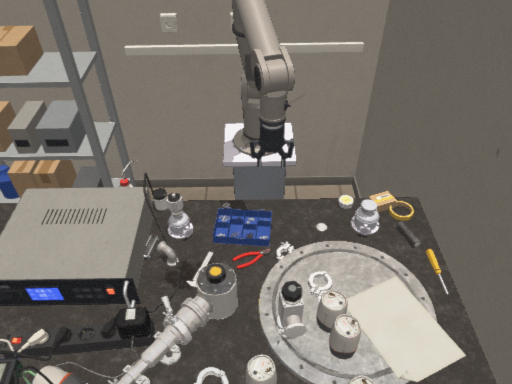

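Run:
```python
from h import *
ims=[]
for k in(0,23):
    s=load(f"pics/scene{k}.npz");ims.append(cv2.resize(s["img"][195:240,205:350],None,fx=5,fy=5,interpolation=cv2.INTER_CUBIC)[:,:,::-1])
cv2.imwrite("pics/c24.png",np.vstack(ims))
a=load("pics/top0.npz");b=load("pics/top23.npz")
d=cv2.absdiff(a["img"],b["img"]).max(2)[130:235,40:425]
cv2.imwrite("pics/d24.png",cv2.resize(np.dstack([d]*3),None,fx=2,fy=2));cv2.imwrite("pics/t24.png",cv2.resize(b["img"][130:235,40:425],None,fx=2,fy=2)[:,:,::-1])
```

```text
(no output)
```

View pics/c24.png

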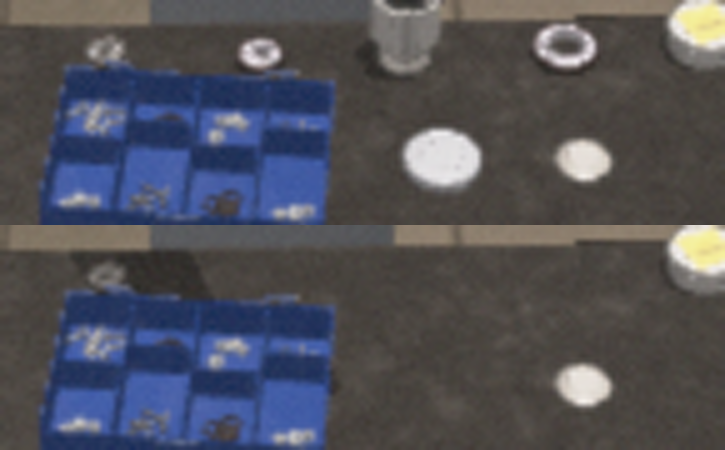

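View pics/t24.png

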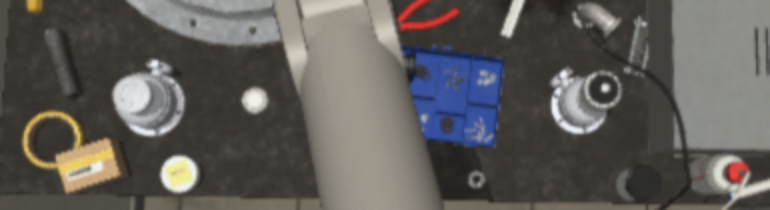

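The small ring, small blank, jar and bottle stand where they were; the small ring is in the arm's shadow at (106,275) of the crop. Both stacks are level and the gripper is clear, so I'm handing in.

```bash
python3 -m jog '[[[0,0,0],0],[[0,0,0],0],[[0,0,0],0]]'|grep -E 'eef|force'; python3 -c "
from station import *
print(hand_in())"
```

```text
eef_pos: [0.5351, 0.0383, 0.2385]
contact_force: [0.8, -0.3, 0.3]
the job is handed in; nothing more can be done
None
```

I placed the middle ring in the narrow port and the large ring in the wide port. The finned gauge then went on the narrow ring and the large blank on the wide ring. I handed the job in at about 34.5 s of the 118 s allowed.

**Seating:** each piece met resistance within 0.5 mm of the height calculated for it fully down, with pressing forces under 10 N.

**Last camera checks:**
- **Blank:** it lies level, with its top at 104 to 105 mm against 105 expected.
- **Gauge:** it stands upright, with its top stub within about 1 mm of the ring's axis.
- **Unneeded items:** the small ring, small blank, jar and wash bottle look unmoved in the pictures; I did not measure them.
- **Gripper:** it is clear of everything.

**Checks that disagreed or failed:**
- **Tool height:** the reported TCP height lies about 33 mm beyond the real fingertips. The scene camera showed it, and touching the bench with 28 N confirmed it. I took all heights from that touch.
- **Stray row:** one mistyped row moved the empty gripper about 4 cm the wrong way, high above the narrow vessel. Nothing was touched.
- **Final fits:** the image fits to the outlines of the gauge rim and blank edge did not work. The scene camera's slope fit over the gauge top was also unusable because the stub spoils it. For these I relied on depth, the stub position and the pictures.

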